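# Seat a battery block in a satellite's battery bay

### The job

Take the grey battery block from the sloping white cradle and fit it into the aluminium battery bay of the satellite: with the block tilted, slip its steel tongue under the keeper bar first, then rock the raised end down until the block lies flat on the floor of the bay, and let go. Ease the raised end down with the gripper all the way rather than letting it fall, and leave the other things on the bench where they are.

Things in the scene. Friction and masses are not known exactly. Their poses are not given: they have to be found in the camera images.
- battery: Loose battery block, 0.25 to 0.42 kg: grey body 110 x 50 x 40 mm (x, y, z), dark top plate; steel tongue 30 mm wide, 7 mm thick sticks out 14 mm from its -x end, level with the underside. Origin: centre of the body's underside (body x -55 to 55, tongue x -69 to -55 mm). z: its own up. Starts on the cradle, tongue end down, tilted 42 degrees. Sides 50 mm apart, free to grip at x -30 to 50 mm.
- tongue (a point): Point on the battery: middle of the tip of its tongue, at (-69, 0, 3.5) mm in the battery's frame.
- cradle: Fixed white cradle, foot 170 x 90 mm, with a 36 mm wide ramp rising at 42 degrees towards its +x; origin: centre of the foot's underside. The battery's origin lies 68 mm above it, its x axis up the ramp. A stop holds the tongue; cheeks 14 mm high stand beside the block's low end only (block x -53 to -33 mm). The ramp is narrower than the block: fingers pass on both sides.
- housing: Fixed aluminium battery bay on a green board 210 x 140 mm; origin: centre of the underside below the bay's centre; bay floor 10 mm above it; axes as bay. Side guides, 24 mm high, inner faces at y +-27 mm (flared above 16 mm), stand only at x -57.5 to -35 and 38 to 65.5 mm; between them the sides are open for fingers, over flat plate 62 mm out each way. Brass studs 14 mm high at the corners.
- bay (a point): Centre of the bay's floor: the seated battery's origin belongs here, axes parallel (x from keeper bar to far wall, z up). Far wall at +x: inner face x = 57.5 mm, 24 mm high, so the block goes in only tilted, tongue first. The seated block has about 2.5 mm of play along x and 2 mm along y either way.
- slot (a point): Where the tongue's tip point belongs when seated: (-69, 0, 3.5) mm in the frame of bay, under the keeper bar. The fixed keeper bar spans the bay's -x end, 11 to 19 mm above the bay's floor, from x = -57.5 to -79.5 mm in that frame, 62 mm wide; the slot beneath is 46 mm wide and ends at a wall at x = -71.5 mm.
- radio: Bystander: loose aluminium module box 90 x 60 x 28 mm without a tongue, lying flat; origin centre of underside.
- screwdriver: Bystander: loose screwdriver with red handle, 170 mm, lying on the bench between cradle and bay; origin under its middle.
- tape: Bystander: loose amber roll of tape, 76 mm across, 19 mm high; origin centre of underside.
- washbottle: Bystander: loose white bottle with red cap, 64 mm across, 150 mm tall; origin centre of underside.
- boards: Bystander: loose stack of two green circuit boards 90 x 90 mm, 38 mm high; origin centre of underside.
- screwtray: Bystander: loose steel tray 120 x 160 x 30 mm with four compartments; origin centre of underside.
- beaker: Bystander: loose white ceramic beaker, 70 mm across, 80 mm tall; origin centre of underside.
Things that resemble listed ones, but are neither listed nor needed, are in the scene too. Leave any purple look-alike of the battery alone.

How it is judged:
On the way:
1. the tongue is under the keeper bar while the block is still tilted (x of tongue in the frame of bay between -0.075 and -0.0595 m and z of tongue in the frame of bay between -0.003 and 0.013 m and y of tongue in the frame of bay between -0.012 and 0.012 m and angle between the z axis of battery and the z axis of bay, either way round above 0.1 rad), for 0.05 s.
At the end, for the whole second after the job is handed in: The battery rests flat in the bay, released: underside within 3 mm of the bay's floor, flat within 0.04 rad, its origin within 6 mm of the bay's centre, the tongue's tip within 8 mm of its place under the keeper bar, and still (horizontal distance between battery and bay below 0.006 m and z of battery in the frame of bay between -0.004 and 0.003 m and angle between the z axis of battery and the z axis of bay, either way round below 0.04 rad and distance between tongue and slot below 0.008 m and linear speed of battery below 0.02 m/s and angular speed of battery below 0.1 rad/s); the robot touches nothing.
It fails at once if the block is let fall into the bay (it turns faster than 6 rad/s at the bay) (horizontal distance between battery and bay below 0.08 m and angular speed of battery above 6 rad/s).
It fails at once if another loose thing on the bench is moved more than 30 mm (distance of any of radio, screwdriver, tape, washbottle, boards, screwtray, beaker from where it was at the start of the episode above 0.03 m).
It also fails if it takes over 46 s, if anything falls off the work surface, if the arm or the gripper's body presses on something with over 40 N, if the wrist force passes 120 N, or if a joint passes its speed limit or range.

### The arm

A 6-joint arm with a two-finger parallel gripper is mounted at the origin on the work surface. World frame = base frame: x ahead of the robot, y to its left, z up, the work surface at z = 0. Lengths are in m, angles in rad, forces in N, time in s.
With the tool pointing down it reaches from about 0.375 to 0.9 m from the base axis. Payload 3.1 kg.
Tool frame: the origin (TCP) lies midway between the tips of the shut fingers; the grasp point (between the pads) lies 19 mm behind it; z points along the fingers, y is the direction in which the jaws open and shut (so a half turn about z gives the same grasp; the last joint's range is limited). The gripper opens to 87 mm and grips with 3 to 60 N. Pads are 19 mm wide; open, the fingers measure 117 mm over their backs; the gripper's body (75 mm by 190 mm) begins 51 mm behind the grasp point.
Start: joints at [-1.421, 0.527, 1.433, -0, 1.181, -0.178], TCP at [0.201, -0.592, 0.223] pointing down, gripper open.
Joint ranges: [-3.08, 3.08], [-0.75, 2.2], [0.22, 2.44], [-1.43, 4.57], [0, 2.65], [-2.85, 2.85]. Speed limits (rad/s): [2.79, 2.79, 3.14, 3.14, 3.14, 3.14].

### API

Orientations are given as a unit quaternion [x, y, z, w].
In Python, from rig import robot gives the robot as it stands.
- The arm moves only by the tool move_arm, never from a script. Its argument "rows" is one flat list of numbers, 7 for each row, row after row: the shift along the world's x, y, z in mm, then the turn, a rotation vector about the world's x, y, z in rad, then the closure, from 0 (fully open) to 1 (shut). A call has 1 to 12 rows; each row shifts and turns the commanded pose from where the row before left it; what a row does not reach is not made up. A row lasts 1/10 s, in which the tool goes at most 50 mm and 8.59 degrees, less where a joint would pass 70% of its speed; a pose out of reach is approached as far as the arm can. A call with a gripper value outside its range is refused whole. The fingers move at their own pace and stop on an object; "grip_force" is the grip in N (left out, the last holds). Time passes only in rows, so rows that do not move let the fingers close. It gives the time, the measured TCP pose, the force and the opening at its end, in the units of the state.
- robot.get_obs(): the state, without advancing time (a new reading comes with each control period).
- robot.camera(name): name is "side" or "top" or "wrist"; returns a dict with "color" (480x640x3 uint8, red, green, blue), "z_map" (480x640 float32, m along the optical axis (not along the pixel's ray), 0 where there is no reading), "camera_matrix" (3x3 intrinsics, pixels), "distortion" ([k1, k2, p1, p2, k3] as OpenCV has them; the pictures are not rectified), "R" (3x3) and "t" (3): a world point X has camera coordinates R X + t; the wrist camera has in their place "tool_from_camera" (4x4, takes a point from camera to tool coordinates, whose origin is the TCP and whose axes are the flange's). Camera axes: x right, y down, z forward; pixel columns grow to the right and rows downward; lengths in m; the calibration is good to about 2 mm. A picture is of the moment at which its call begins: read the wrist's pose just before it.
- robot.hand_in(): hands the job in, once; it reports no verdict.
Trained networks look in the newest picture that a camera, given by its name, has taken for a name from the list of things; names that differ only in an ending like _2 or _b are one class to them, and where a whole thing is asked for, a point or a joint stands for the part that bears it (a point fixed in the world has none). Each returns a list of dicts, best first, with "conf" (0 to 1); they miss things now and then, are a little off and sometimes report something else, mostly with a low value. They report only what shows in the picture. A call takes as long as a camera call. They do not tell look-alikes from the thing itself.
- robot.search_frame(camera, thing): "at" ([column, row] in pixels, amid what is visible of it).
- robot.spot_point(camera, thing): "at" ([column, row] in pixels: a listed point, or the origin of a listed thing).
The state is a dict: "time": time; "q": joint angles; "joint_velocities": joint speeds; "joint_torque": joint torques, N m; "position": TCP position; "tool_rot": TCP orientation; "ft_force": force on the tool from outside, world axes, zero at the start; "moment": the same for the moment, N m; "grip_width": finger opening in m.
Only numpy, scipy, OpenCV 4.12 (cv2) and the standard library are available. Lean on these libraries where they do the work, as an engineer would, in place of code of your own. Each camera call takes 0.05 s, during which the arm holds its last target.

## Working session

There is one attempt and no reset: what is moved stays moved. The work goes in short steps, Python scripts to look and compute and a tool call to move; the robot and the scene stay as the last step left them, time stands still between calls to the robot, and variables do not carry over. Pictures are saved under pics/ and viewed, and the job is handed in when it is done.

Besides the shell and the picture viewer there is one more tool, called after "Emit:" as name(argument=value, ...) on one line, values as JSON. move_arm: Moves the arm, as the interface text tells. Its arguments: {"type":"object","properties":{"rows":{"type":"array","items":{"type":"number"}},"grip_force":{"type":"number"}},"required":["rows"]}

```bash
mkdir -p pics; ls
python3 - <<'E'
from rig import robot
import cv2,numpy as np
o=robot.get_obs();print(o['time'],o['position'],o['tool_rot'],o['grip_width'],o['ft_force'])
for n in('side','top'):
    c=robot.camera(n);cv2.imwrite(f'pics/{n}0.png',c['color'][...,::-1])
    np.savez(f'{n}0.npz',**{k:np.array(v) for k,v in c.items()})
    print(n,c['camera_matrix'].tolist(),c['distortion'],c['R'].tolist(),c['t'])
    for th in('battery','tongue','cradle','housing','bay','slot'):
        print(th,[(np.round(d['at']),round(d['conf'],2)) for d in robot.spot_point(n,th)][:4])
E
```

```text
pics
0.0 [ 0.20113659 -0.59099743  0.22159075] [ 9.86596044e-01  1.63178163e-01  2.76458027e-06 -1.06404118e-03] 0.08684497214712698 [ 0.8634499  -0.06796805 -1.1825881 ]
side [[500.70019594498973, 0.0, 316.76082400205087], [0.0, 500.70019594498973, 239.63832284711856], [0.0, 0.0, 1.0]] [0.04010074 0.         0.         0.         0.        ] [[-0.7904613264575036, -0.6122252195175756, -0.01873958275150297], [-0.32799537429298453, 0.4489261284324299, -0.8311945413999509], [0.5172909489034669, -0.6508806432805678, -0.5556657829894018]] [0.41125214 0.21290062 0.84047556]
battery [(array([177., 293.]), 0.9), (array([316., 385.]), 0.86), (array([250., 294.]), 0.6), (array([451., 255.]), 0.55)]
tongue [(array([208., 285.]), 0.96), (array([433., 265.]), 0.77), (array([270., 329.]), 0.72), (array([294., 416.]), 0.62)]
cradle [(array([252., 323.]), 0.91)]
housing [(array([351., 221.]), 0.71), (array([243., 225.]), 0.66), (array([248., 298.]), 0.45), (array([375., 219.]), 0.31)]
bay [(array([354., 213.]), 0.83)]
slot [(array([376., 217.]), 0.83)]
top [[513.3576532644554, 0.0, 326.1927397380731], [0.0, 513.3576532644554, 241.975688462773], [0.0, 0.0, 1.0]] [-0.05568521  0.          0.          0.          0.        ] [[-0.02872813797400647, -0.9995852134561757, 0.0020236423395710783], [-0.9969800028380884, 0.0285070210022588, -0.07223727358187423], [0.07214962251815467, -0.004092773307774969, -0.9973854225810297]] [0.03892651 0.5098128  1.16716629]
battery [(array([418., 339.]), 0.9), (array([227., 171.]), 0.88), (array([225., 336.]), 0.8), (array([232., 249.]), 0.72)]
tongue [(array([233., 275.]), 0.96), (array([389., 331.]), 0.8), (array([248., 190.]), 0.79), (array([192., 338.]), 0.76)]
cradle [(array([236., 252.]), 0.76), (array([478., 160.]), 0.17)]
housing [(array([416., 217.]), 0.9)]
bay [(array([418., 219.]), 0.64)]
slot [(array([423., 243.]), 0.94)]
```

View pics/side0.png

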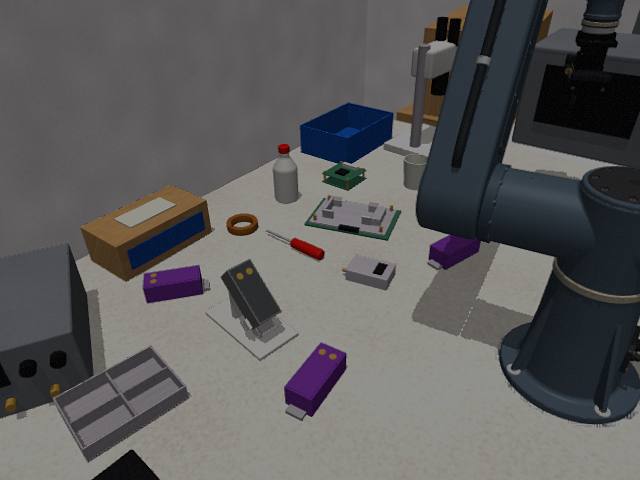

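View pics/top0.png

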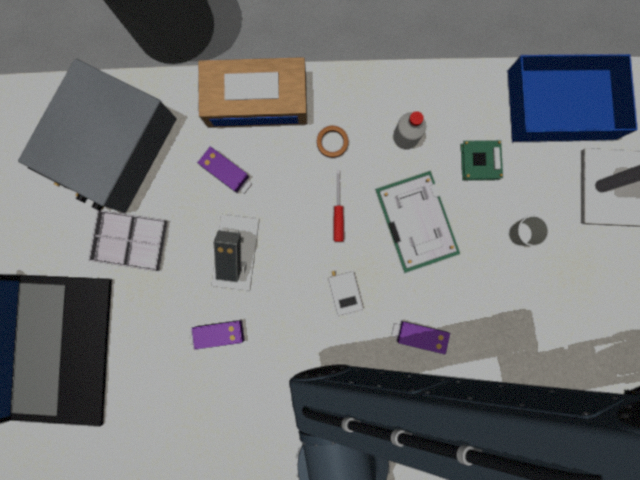

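The grey block on the white cradle is at top (228,255) / side (250,294). The purple look-alikes are at top (223,168), (218,334) and (423,336). The grey one on the cradle fits the description, and I'll confirm it in an enlarged crop.

Run:
```python
import cv2,numpy as np
t=cv2.imread('pics/top0.png');s=cv2.imread('pics/side0.png')
f=lambda im,x,y,w,h:cv2.resize(im[y:y+h,x:x+w],(400,300),interpolation=cv2.INTER_CUBIC)
a=np.hstack([f(t,185,205,100,75+0),f(t,365,165,112,84+25)])
b=np.hstack([f(s,195,245,110,90),f(s,295,185,120,60)])
cv2.imwrite('pics/crop0.png',np.vstack([a,b]))
```

```text
(no output)
```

View pics/crop0.png

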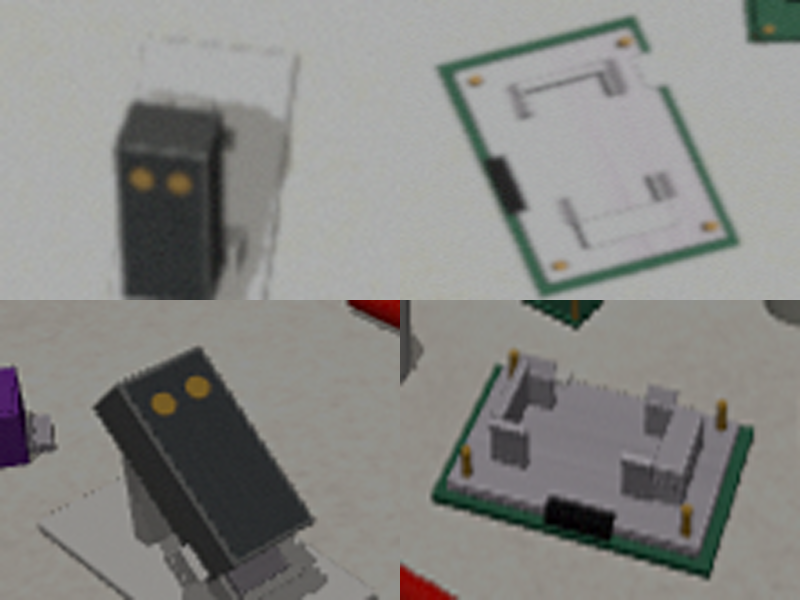

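The crop confirms the grey block with its dark top on the white cradle. In the top view the bay's keeper bar is at the end nearer the robot. Next I'll fit poses from the depth data.

```bash
cat > h.py <<'E'
import cv2,numpy as np
from scipy.optimize import least_squares
from scipy.spatial.transform import Rotation as Ro
def cloud(c,R=None,t=None):
    z=c['z_map'];h,w=z.shape;v,u=np.mgrid[:h,:w]
    p=cv2.undistortPoints(np.stack([u,v],-1).reshape(-1,1,2).astype(float),np.array(c['camera_matrix']),np.array(c['distortion'])).reshape(h,w,2)
    X=np.dstack([p*z[...,None],z])
    if R is None:R,t=np.array(c['R']),np.array(c['t'])
    return (X-t)@R   # R^T(X-t)
def wristcloud(c,obs):
    T=np.array(c['tool_from_camera']);Rt=Ro.from_quat(obs['tool_rot']).as_matrix()
    R=Rt@T[:3,:3];t=Rt@T[:3,3]+obs['position']
    return cloud(c,R.T,-R.T@t)
def proj(c,X):
    rv,_=cv2.Rodrigues(np.array(c['R']));return cv2.projectPoints(np.asarray(X,float).reshape(-1,3),rv,np.array(c['t']),np.array(c['camera_matrix']),np.array(c['distortion']))[0].reshape(-1,2)
def boxsd(P,lo,hi):
    c=(np.array(lo)+hi)/2;h=(np.array(hi)-lo)/2
    q=np.abs(P-c)-h
    return np.linalg.norm(np.maximum(q,0),axis=-1)+np.minimum(q.max(-1),0)
BAT=[((-.055,-.025,0),(.055,.025,.04)),((-.069,-.015,0),(-.055,.015,.007))]
def sd(P,boxes):return np.min([boxsd(P,*b) for b in boxes],0)
E
python3 - <<'E'
from h import *
for n in('top','side'):
    c=dict(np.load(n+'0.npz'));W=cloud(c);I=c['color'].astype(int)
    hsv=cv2.cvtColor(c['color'],cv2.COLOR_RGB2HSV)
    tab=(W[...,2]<.05)&(c['z_map']>0)
    print(n,'table z', np.percentile(W[...,2][tab&(W[...,0]>.3)&(W[...,0]<.8)],[10,50,90]))
    # battery dark
    x0,y0,x1,y1=(205,225,250,290) if n=='top' else (215,250,290,340)
    m=np.zeros(I.shape[:2],bool);m[y0:y1,x0:x1]=1
    m&=(I.max(-1)<90)&(W[...,2]>.03)
    P=W[m];print('bat',m.sum(),P.min(0),P.max(0),np.median(P,0))
    g=(hsv[...,0]>50)&(hsv[...,0]<85)&(hsv[...,1]>90)
    mm=np.zeros_like(g);x0,y0,x1,y1=(370,165,465,280) if n=='top' else (300,190,405,242)
    mm[y0:y1,x0:x1]=1;g&=mm
    P=W[g];r=cv2.minAreaRect((P[:,:2]*1000).astype(np.float32));print('board',g.sum(),r,cv2.boxPoints(r).tolist(),np.median(P[:,2]))
for n in('top','side'):
    c=dict(np.load(n+'0.npz'));W=cloud(c)
    for th,uv in dict(top=dict(bay=(418,219),slot=(423,243)),side=dict(bay=(354,213),slot=(376,217)))[n].items():print(n,th,W[uv[1],uv[0]])
E
```

```text
top table z [-3.51712191e-03  5.05736882e-05  2.13250422e-02]
bat 1184 [0.42518085 0.02915406 0.03128911] [0.53448101 0.27153172 1.20086336] [0.47984147 0.23633802 0.10408819]
board 214 ((567.4835205078125, -229.8763427734375), (203.5662078857422, 215.50787353515625), 17.09547233581543) [[438.521728515625, -156.8040313720703], [501.8734130859375, -362.78997802734375], [696.4453125, -302.94866943359375], [633.0936279296875, -96.96270751953125]] 0.0031909297184733675
side table z [-0.00232987 -0.00012757  0.02639074]
bat 2270 [-0.03986107  0.21274406  0.03001419] [0.53281839 0.70325155 0.65169204] [0.4694588 0.2524141 0.0888771]
board 367 ((327.1168212890625, 244.5736083984375), (228.02816772460938, 1152.4913330078125), 27.470706939697266) [[-39.861083984375, 703.2515869140625], [491.7774658203125, -319.29266357421875], [694.0947265625, -214.1043701171875], [162.4561767578125, 808.4398803710938]] 0.002735441320866708
top bay [ 0.55916168 -0.19210177  0.00893127]
top slot [ 0.50125185 -0.19756099  0.02897679]
side bay [ 0.55621172 -0.19878197  0.00942319]
side slot [ 0.48578996 -0.18777654  0.02816679]
```

```bash
cat > fit.py <<'E'
from h import *
HB=[((-.0575,-.031,-.0),(-.035,-.027,.024)),((-.0575,.027,0),(-.035,.031,.024)),((.038,-.031,0),(.0655,-.027,.024)),((.038,.027,0),(.0655,.031,.024)),
((.0575,-.031,0),(.0655,.031,.024)),((-.0795,-.031,.011),(-.0575,.031,.019))]
def fit(P,boxes,x0,full=True):
    # x=(x,y,z,yaw,pitch): R=Rz(yaw)Ry(-pitch)
    def f(x):
        R=Ro.from_euler('ZYX',[x[3],-x[4] if full else 0,x[5] if full else 0]).as_matrix()
        return sd((P-x[:3])@R,boxes)*1000
    return least_squares(f,x0,loss='soft_l1',f_scale=2,x_scale=[.01,.01,.01,.1,.1,.1][:len(x0)])
E
python3 - <<'E'
from fit import *
PB=[];PH=[]
for n in('top','side'):
    c=dict(np.load(n+'0.npz'));W=cloud(c);I=c['color'].astype(int);ok=c['z_map']>.1
    m=ok&(I.max(-1)<90)&(np.linalg.norm(W-[.47,.245,.09],axis=-1)<.09)&(W[...,2]>.03)
    B=W[m];PB.append(B)
    r=fit(B,BAT,[.48,.24,.068,np.radians(0),np.radians(42),0]);print(n,'bat',m.sum(),np.round(r.x[:3]*1000,1),np.degrees(r.x[3:]),np.abs(r.fun).mean())
    m=ok&(np.linalg.norm(W-[.556,-.195,.02],axis=-1)<.11)&(W[...,2]>.015)
    H=W[m];PH.append(H)
    print(n,'house',m.sum(), np.median(W[ok&(np.abs(W[...,0]-.556)<.03)&(np.abs(W[...,1]+.195)<.02)][:,2]))
    for yaw in(10,17,24):
        r=fit(H,HB,[.556,-.195,.01,np.radians(yaw)],False);print(np.round(r.x[:3]*1000,1),np.degrees(r.x[3:]),np.abs(r.fun).mean())
r=fit(np.vstack(PB),BAT,[.48,.24,.068,0,np.radians(42),0]);print(np.round(r.x[:3]*1000,1),np.degrees(r.x[3:]),np.abs(r.fun).mean())
r=fit(np.vstack(PH),HB,[.556,-.195,.01,.3],False);print(np.round(r.x[:3]*1000,1),np.degrees(r.x[3:]),np.abs(r.fun).mean())
E
```

```text
top bat 1180 [494.8 238.8  67.3] [-8.31990786 41.89159369 -0.18822956] 1.2157248804440373
top house 642 0.008945980841097307
[ 559.8 -189.8    9.8] [17.30862757] 3.9300032181598463
[ 559.8 -189.8    9.8] [17.30859943] 3.930002747943192
[ 559.8 -189.8    9.8] [17.33264477] 3.9298424695477743
side bat 2263 [492.5 239.   66.3] [-9.21390691 41.87552443  0.42499447] 2.1756708679417223
side house 571 0.009111790445823543
[ 558.6 -187.5    8.9] [17.53363882] 3.455238358909856
[ 558.5 -187.4    8.9] [17.59429422] 3.454859768791737
[ 558.5 -187.4    8.9] [17.56578964] 3.455059002709429
[494.3 238.7  67.6] [-8.96862774 41.74129276  0.29763266] 1.883639176619799
[ 559.  -188.4    9.3] [17.33970692] 3.780529373521282
```

Run:
```python
from rig import robot
import cv2,numpy as np
c=robot.camera('wrist');cv2.imwrite('pics/w0.png',c['color'][...,::-1])
print(np.round(c['tool_from_camera'],3).tolist(),c['camera_matrix'].tolist(),robot.get_obs()['time'])
```

```text
[[-0.001, -0.96, -0.279, 0.077], [1.0, -0.001, 0.0, -0.0], [-0.0, -0.279, 0.96, -0.163], [0.0, 0.0, 0.0, 1.0]] [[349.7282945522556, 0.0, 320.2020194537194], [0.0, 349.7282945522556, 235.19457294651662], [0.0, 0.0, 1.0]] 0.75
```

View pics/w0.png

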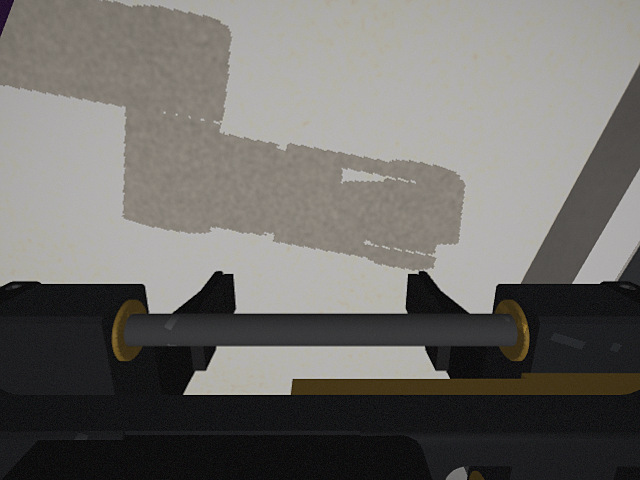

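Emit:
move_arm(rows=[20,20,0,0,0,0.145,0,20,20,0,0,0,0.145,0,20,20,0,0,0,0.145,0,20,20,0,0,0,0.145,0,20,20,0,0,0,0.145,0,20,20,0,0,0,0.145,0,20,20,0,0,0,0.145,0,20,20,0,0,0,0.145,0,20,20,0,0,0,0.145,0,20,20,0,0,0,0.145,0,20,20,0,0,0,0.145,0,20,20,0,0,0,0.145,0])

```text
time: 1.95
position: [0.4421, -0.3509, 0.2227]
tool_rot: [0.509, 0.861, -0.0, 0.0]
ft_force: [-1.0, -0.5, -0.4]
grip_width: 0.0874
```

Emit:
move_arm(rows=[20,20,0,0,0,0.145,0,20,20,0,0,0,0.145,0,20,20,0,0,0,0.145,0,20,20,0,0,0,0.145,0,20,20,0,0,0,0.145,0,20,20,0,0,0,0.145,0,20,20,0,0,0,0.145,0,20,20,0,0,0,0.145,0,20,20,0,0,0,0.145,0,20,10,0,0,0,0.08,0,0,0,0,0,0,0,0])

```text
time: 3.05
position: [0.6436, -0.16, 0.2225]
tool_rot: [-0.157, 0.988, -0.0, 0.001]
ft_force: [-0.3, -0.1, 0.0]
grip_width: 0.0867
```

```bash
cat > wl.py <<'E'
from rig import robot
from fit import *
import sys
def wshot(name):
    o=robot.get_obs();c=robot.camera('wrist');cv2.imwrite(f'pics/{name}.png',c['color'][...,::-1])
    print('t',o['time'],'pos',np.round(o['position'],4),'F',np.round(o['ft_force'],1),'w',round(o['grip_width'],4),'q',np.round(o['q'],2))
    W=wristcloud(c,o);np.savez(name+'.npz',W=W,z=c['z_map'],color=c['color']);return o,c,W
E
python3 - <<'E'
from wl import *
o,c,W=wshot('w1')
print(Ro.from_quat(o['tool_rot']).as_matrix()[:,0])
E
```

```text
t 3.05 pos [ 0.6436 -0.16    0.2225] F [-0.3 -0.1  0. ] w 0.0867 q [-0.41  0.58  1.33  0.    1.23 -2.3 ]
[-0.9508829  -0.30954391 -0.00207027]
```

View pics/w1.png

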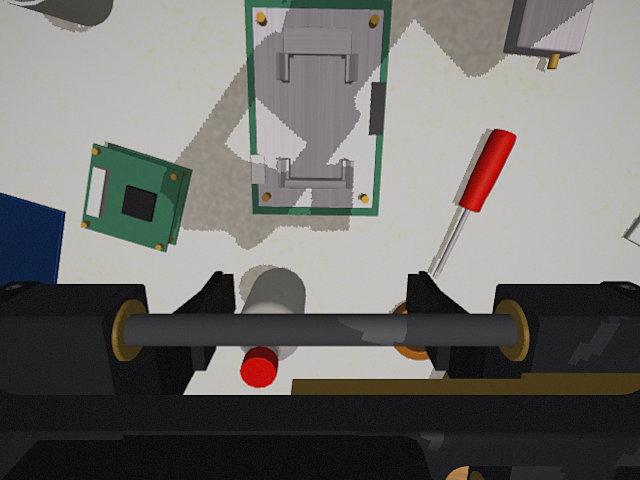

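The wrist view shows the whole bay: the keeper bar at about (317,40), the far wall at (316,182), and the bottle safely below the gripper.

Run:
```python
from fit import *
d=np.load('w1.npz');W=d['W'];ok=d['z']>.1
near=ok&(np.hypot(W[...,0]-.559,W[...,1]+.188)<.105)
fl=near&(np.hypot(W[...,0]-.559,W[...,1]+.188)<.025);print('floor z',np.median(W[fl][:,2]), W[fl][:,2].std())
m=near&(W[...,2]>.015);P=W[m];print(m.sum())
STUD=[((sx*.09-.003,sy*.055-.003,0),(sx*.09+.003,sy*.055+.003,.004)) for sx in(1,-1) for sy in (1,-1)]
r=fit(P,HB,[.559,-.188,.01,.3],False);print(np.round(r.x[:3]*1000,2),np.degrees(r.x[3:]),np.abs(r.fun).mean())
R=Ro.from_euler('Z',r.x[3]).as_matrix();L=(P-r.x[:3])@R*1000
# profile
rel=np.abs(L[:,0])<90
h,_,_=np.histogram2d(L[:,0],L[:,1],bins=[np.arange(-90,91,5),np.arange(-60,61,5)])
for i,row in enumerate(h.astype(int)):print(-90+5*i,' '.join('%2d'%v for v in row))
```

```text
floor z 0.010446884621337086 0.0007985738961133785
10580
[ 578.32 -186.18  215.18] [21.14513207] 95.02566843356864
-90  0  0  0  0  0  0  0 29 33 34 33 33 33 33 35 31 37 32 34 17  0  0  0  0
-85  0  0  0  0  0  0  0 29 33 34 30 36 32 36 29 38 28 34 37 17  0  0  0  0
-80  0  0  0  0  0  8 24 35 33 28 34 30 35 36 38 36 31 36 30 13  0  0  0  0
-75  0  0  0  0  0 15 35 35  0  0  0  0  0  0  0  4 10 19 28 29 15  0  0  0
-70  0  0  0  0  0 18 37 28  0  0  0  0  0  0  0  0  0  0 21 36 19  0  0  0
-65  0  0  0  0  0 21 33 27  0  0  0  0  0  0  0  0  0  0 29 36 13  0  0  0
-60  0  0  0  0  0 21 41 26  0  0  0  0  0  0  0  0  0  0 27 34 11  0  0  0
-55  0  0  0  0  0  0  0  0  0  0  0  0  0  0  0  0  0  0 31 40 10  0  0  0
-50  0  0  0  0  0  0  0  0  0  0  0  0  0  0  0  0  0  0  0  0  0  0  0  0
-45  0  0  0  0  0  0  0  0  0  0  0  0  0  0  0  0  0  0  0  0  0  0  0  0
-40  0  0  0  0  0  0  0  0  0  0  0  0  0  0  0  0  0  0  0  0  0  0  0  0
-35  0  0  0  0  0  0  0  0  0  0  0  0  0  0  0  0  0  0  0  0  0  0  0  0
-30  0  0  0  0  0  0  0  0  0  0  0  0  0  0  0  0  0  0  0  0  0  0  0 
[... 1048 characters left out ...]
  0  0
45  0  0  3  0  0  0  0  0  0  4  8 10 10 14 15 16 18 20 16  0  0  0  0  0
50 16 18 144  0  0  0  0  0  0  0  0  0  0  0  0  0  0  0  0  0  0  0  0  0
55 16 207 933 360  0  0  0  0  0  0  0  0  0  0  0  0  0  0  0  0  0 33 107  0
60  0  0 484 225  0  0  0  0  0  0  0  0  0  0  0  0  0  0  0  0 52 824 570 78
65  0  0 458 219  0  0  0  0  0  0  0  0  0  0  0  0  0  0  0  0 140 415 17  0
70  0  0 173 215  0  0  0  0  0  0  0  0  0  0  0  0  0  0  0  0 161 356  1  0
75  0  0  0  0  0  0  0  0  0  0  0  0  0  0  0  0  0  0  0  0 156 143  0  0
80  0  0  0  0  0  0  0  0  0  0  0  0  0  0  0  0  0  0  0  0  0  0  0  0
85  0  0  0  0  0  0  0  0  0  0  0  0  0  0  0  0  0  0  0  0  0  0  0  0
```

```bash
cat > hb.py <<'E'
from fit import *
def HBw(o):
    return [((-.0575,-o,-.01),(-.035,-.027,.024)),((-.0575,.027,-.01),(-.035,o,.024)),((.038,-o,-.01),(.0655,-.027,.024)),((.038,.027,-.01),(.0655,o,.024)),
((.0575,-o,-.01),(.0655,o,.024)),((-.0795,-.031,-.01),(-.0575,.031,.019))]
E
python3 - <<'E'
from hb import *
d=np.load('w1.npz');W=d['W'];ok=d['z']>.1
near=ok&(np.hypot(W[...,0]-.559,W[...,1]+.188)<.095)
m=near&(W[...,2]>.018)&(W[...,2]<.045);P=W[m]
for it in range(3):
  for o in(.031,.034,.037,.04):
    r=fit(P,HBw(o),[.559,-.188,.01,.3],False);print(o,len(P),np.round(r.x[:3]*1000,2),np.degrees(r.x[3:]),np.abs(r.fun).mean())
  R=Ro.from_euler('Z',r.x[3]).as_matrix();L=(P-r.x[:3])@R
  P=P[(np.abs(L[:,0]+.007)<.078)&(np.abs(L[:,1])<.045)]
L=(P-r.x[:3])@R*1000
for a,b in((-79,-58),(-56,-36),(40,56),(58,65)):
    q=L[(L[:,0]>a)&(L[:,0]<b)];print(a,b,'y',np.percentile(q[:,1],[1,99]),'inner',q[q[:,1]<0][:,1].max(),q[q[:,1]>0][:,1].min(),'z',np.percentile(q[:,2],[5,50,95]))
print('x',np.percentile(L[:,0],[.5,99.5]))
q=L[np.abs(L[:,1])<20];print('bar',np.percentile(q[q[:,0]<0][:,0],[2,98]),'wall',np.percentile(q[q[:,0]>0][:,0],[2,98]))
print('bar edges, 4px resolution')
E
```

```text
0.031 3887 [ 560.71 -191.26   10.51] [17.18013798] 1.6006885042329695
0.034 3887 [ 560.64 -190.79   10.48] [17.11159656] 1.2995503010415799
0.037 3887 [ 560.78 -191.06   10.33] [17.205266] 1.152794193952879
0.04 3887 [ 560.8  -190.88   10.27] [17.17658423] 1.142540146980304
0.031 3813 [ 560.5  -191.42   10.51] [17.04951111] 1.1747541420648875
0.034 3813 [ 560.41 -191.01   10.49] [16.99007215] 0.9157833759673576
0.037 3813 [ 560.49 -191.26   10.33] [17.09918002] 0.808409334894511
0.04 3813 [ 560.48 -191.2    10.28] [17.10658955] 0.8369954223735696
0.031 3813 [ 560.5  -191.42   10.51] [17.04951111] 1.1747541420648875
0.034 3813 [ 560.41 -191.01   10.49] [16.99007215] 0.9157833759673576
0.037 3813 [ 560.49 -191.26   10.33] [17.09918002] 0.808409334894511
0.04 3813 [ 560.48 -191.2    10.28] [17.10658955] 0.8369954223735696
-79 -58 y [-30.1928989   30.27182911] inner -0.07259792183475727 0.5865557826061986 z [17.84422051 19.15594165 20.49976618]
-56 -36 y [-37.61546001  37.32754308] inner -26.825899274663648 26.85718980016908 z [16.68612981 21.4703742  24.91739601]
40 56 y [-37.45121883  37.2972735 ] inner -26.96445795962141 26.741505248017532 z [15.0686815  21.54310915 24.95835012]
58 65 y [-37.55098541  36.58392158] inner -0.44164196914225096 0.4947370227342744 z [22.50685423 24.07544151 25.31833101]
x [-79.11507579  65.07759328]
bar [-78.75922628 -57.528019  ] wall [57.26937999 65.1753075 ]
bar edges, 4px resolution
```

```bash
cat > plan.py <<'E'
from hb import *
from rig import robot
def blockR(yaw,pitch,roll=0):return Ro.from_euler('ZYX',[yaw,-pitch,roll],degrees=True).as_matrix()
FLIP=np.diag([-1.,1,-1])
def delta(o,Tp,TR,n):
    Rc=Ro.from_quat(o['tool_rot']).as_matrix()
    rv=Ro.from_matrix(TR@Rc.T).as_rotvec();d=(Tp-o['position'])*1000
    print('target',np.round(Tp,4),'total mm',np.round(d,1),'rot',np.round(rv,4),'| per row x%d'%n,np.round(d/n,2),np.round(rv/n,4))
E
python3 - <<'E'
from plan import *
o=robot.get_obs()
R=blockR(-9,42);B=np.array([.4943,.2387,.0676])
delta(o,B+R@[.005,0,.006+.12],R@FLIP,12)
E
```

```text
target [0.4147 0.2513 0.1646] total mm [-227.3  412.2  -57.8] rot [ 0.0576 -0.7374 -0.4479] | per row x12 [-18.94  34.35  -4.81] [ 0.0048 -0.0614 -0.0373]
```

Emit:
move_arm(rows=[-19,34,0,0.005,-0.0614,-0.0373,0,-19,34,0,0.005,-0.0614,-0.0373,0,-19,34,0,0.005,-0.0614,-0.0373,0,-19,34,0,0.005,-0.0614,-0.0373,0,-19,34,0,0.005,-0.0614,-0.0373,0,-19,34,0,0.005,-0.0614,-0.0373,0,-19,34,0,0.005,-0.0614,-0.0373,0,-19,34,0,0.005,-0.0614,-0.0373,0,-19,34,-8,0.005,-0.0614,-0.0373,0,-19,34,-10,0.005,-0.0614,-0.0373,0,-19,36,-20,0.005,-0.0614,-0.0373,0,-19,36,-20,0.003,-0.062,-0.0373,0])

```text
time: 4.3
position: [0.4663, 0.1338, 0.202]
tool_rot: [0.029, 0.963, -0.047, 0.265]
ft_force: [0.2, -0.1, 0.2]
grip_width: 0.0868
```

Run:
```python
from plan import *
from wl import wshot
o,c,W=wshot('w2')
R=blockR(-9,42);B=np.array([.4943,.2387,.0676])
delta(o,B+R@[.005,0,.006+.12],R@FLIP,1)
```

```text
t 4.3 pos [0.4663 0.1338 0.202 ] F [ 0.2 -0.1  0.2] w 0.0868 q [ 0.17  0.29  2.15 -0.81  0.26 -0.6 ]
target [0.4147 0.2513 0.1646] total mm [-51.6 117.5 -37.4] rot [ 0.0505 -0.2011 -0.0685] | per row x1 [-51.61 117.52 -37.44] [ 0.0505 -0.2011 -0.0685]
```

View pics/w2.png

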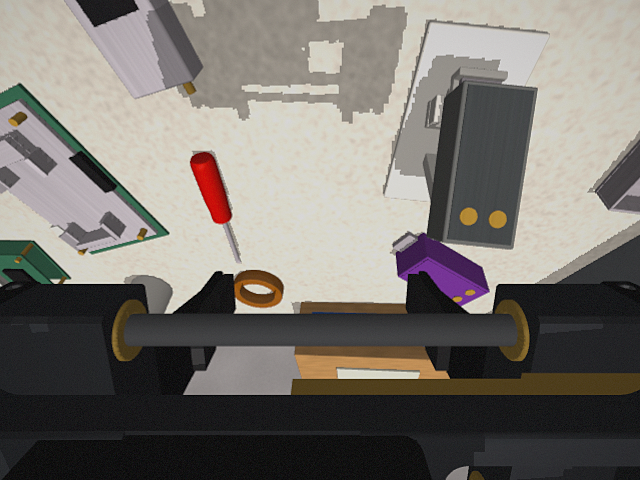

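```bash
cat > kin.py <<'E'
from plan import *
S=[([-1.421,.527,1.433,0,1.181,-.178],[.20113659,-.59099743,.22159075]),([-.41,.58,1.33,0,1.23,-2.3],[.6436,-.16,.2225]),([.17,.29,2.15,-.81,.26,-.6],[.4663,.1338,.202])]
def fk(q,p):
    h,l2,a,l3,lt=p
    e=lambda s,*v:Ro.from_euler(s,v).as_matrix()
    R1=e('z',q[0]);R2=R1@e('y',q[1]);x=R1@[0,.11,h]+R2@[0,0,l2]
    R3=R2@e('y',q[2]);x=x+R3@[a,0,l3]
    R6=R3@e('z',q[3])@e('y',q[4])@e('z',q[5])
    return x+R6@[0,0,lt],R6
E
python3 - <<'E'
from kin import *
o=robot.get_obs();S[2]=(o['q'],o['position'])
def f(p):return np.concatenate([fk(q,np.r_[p])[0]-x for q,x in S])*1000
for g in([.3,.35,0,.3,.25],[.15,.4,.0,.4,.2],[.35,.4,.05,.4,.3]):
    r=least_squares(f,g);print(np.round(r.x,4),np.round(r.fun,1))
print(fk(S[2][0],r.x)[1].T@Ro.from_quat(o['tool_rot']).as_matrix())
# battery fit
d=np.load('w2.npz');W=d['W'];ok=d['z']>.1;I=d['color'].astype(int)
m=ok&(I.max(-1)-I.min(-1)<25)&(I.max(-1)<105)&(np.linalg.norm(W-[.48,.24,.085],axis=-1)<.09)&(W[...,2]>.03)
P=W[m]
for k in range(3):
    r=fit(P,BAT,[.494,.239,.068,-.15,.73,0]);print(len(P),np.round(r.x[:3]*1000,2),np.degrees(r.x[3:]),np.abs(r.fun).mean())
    P=P[np.abs(r.fun)<6]
E
```

```text
Traceback (most recent call last):
ValueError: `f0` passed has more than 1 dimension.
```

```bash
sed -i "s/e=lambda s,\*v:.*/e=lambda s,v:Ro.from_euler(s,v).as_matrix()/" kin.py
python3 - <<'E'
from kin import *
o=robot.get_obs();S[2]=(o['q'],o['position'])
def f(p):return np.concatenate([fk(q,np.r_[p])[0]-x for q,x in S])*1000
for g in([.3,.35,0,.3,.25],[.15,.4,.0,.4,.2],[.35,.4,.05,.4,.3]):
    r=least_squares(f,g);print(np.round(r.x,4),np.round(r.fun,1))
print(np.round(fk(S[2][0],r.x)[1].T@Ro.from_quat(o['tool_rot']).as_matrix(),2))
# battery fit
d=np.load('w2.npz');W=d['W'];ok=d['z']>.1;I=d['color'].astype(int)
m=ok&(I.max(-1)-I.min(-1)<25)&(I.max(-1)<105)&(np.linalg.norm(W-[.48,.24,.085],axis=-1)<.09)&(W[...,2]>.03)
P=W[m]
for k in range(3):
    r=fit(P,BAT,[.494,.239,.068,-.15,.73,0]);print(len(P),np.round(r.x[:3]*1000,2),np.degrees(r.x[3:]),np.abs(r.fun).mean())
    P=P[np.abs(r.fun)<6]
E
```

```text
[0.2589 0.5929 0.1093 0.3868 0.3012] [-0.6 -0.4  0.7 -0.2  0.3 -0.6 -0.  -0.2 -0.1]
[0.2589 0.5929 0.1093 0.3868 0.3012] [-0.6 -0.4  0.7 -0.2  0.3 -0.6 -0.  -0.2 -0.1]
[0.2589 0.5929 0.1093 0.3868 0.3012] [-0.6 -0.4  0.7 -0.2  0.3 -0.6 -0.  -0.2 -0.1]
[[ 0. -1. -0.]
 [ 1. -0. -0.]
 [ 0. -0.  1.]]
13200 [495.29 237.19  69.45] [-8.16477181 42.02405893 -0.41235982] 0.9596781497605703
12915 [495.3  237.29  69.5 ] [-8.55365042 42.03098789 -0.17685636] 0.4825894320039531
12913 [495.3  237.29  69.5 ] [-8.55754779 42.03091071 -0.17302968] 0.4816965122157288
```

```bash
cat >> kin.py <<'E'
PK=[0.2589,0.5929,0.1093,0.3868,0.3012]
C=Ro.from_euler('z',np.pi/2).as_matrix()
LO=np.array([-3.08,-.75,.22,-1.43,0,-2.85]);HI=np.array([3.08,2.2,2.44,4.57,2.65,2.85])
def ik(Tp,TR,q0):
    def f(q):
        x,R=fk(q,PK);return np.r_[(x-Tp)*10,Ro.from_matrix(TR.T@R@C).as_rotvec()]
    best=None
    for s in [q0]+[np.clip(q0+np.random.RandomState(i).randn(6)*.5,LO+.01,HI-.01) for i in range(8)]:
        r=least_squares(f,np.clip(s,LO+.001,HI-.001),bounds=(LO,HI))
        if best is None or r.cost<best.cost-1e-9:best=r
        if best.cost<1e-8:break
    return best.x,best.cost
def toolR(R,lean):  # lean deg: tool tilts less than block
    return R@Ro.from_euler('y',lean,degrees=True).as_matrix()@FLIP
BATT=np.array([.4953,.2373,.0695]);BYAW=-8.6
BAY=np.array([.5605,-.1912,.0103]);YAW=17.1
E
python3 - <<'E'
from kin import *
o=robot.get_obs();R=blockR(BYAW,42);RB=blockR(YAW,0)
for lean in(0,10,20,30,-10):
  for gx in (0,10,20):
    a=np.radians(lean)
    out=[]
    q=o['q']
    for name,B,RR,so in(('stand',BATT,R,.1),('pick',BATT,R,0),('lift',BATT+[0,0,.1],R,0),('bay',BAY+[0,0,0],RB,0),('bay20',BAY+[0.0,0,.03],blockR(YAW,15),0)):
        TR=toolR(RR,lean);Tp=B+RR@[gx/1000,0,.025]+TR@[0,0,.019]-TR@[0,0,so]
        q,c=ik(Tp,TR,q);out.append(name+' '+('ok' if c<1e-6 else 'BAD%.1e'%c)+str(np.round(q,2).tolist()))
    print(lean,gx,*out,sep='\n  ')
E
```

```text
0
  0
  stand BAD8.2e-03[0.58, 0.49, 2.13, -1.43, 0.47, 0.49]
  pick BAD2.3e-02[0.47, 0.66, 2.02, -1.43, 0.41, 0.43]
  lift BAD2.6e-03[0.46, 0.46, 2.06, -1.43, 0.4, 0.36]
  bay ok[-0.52, 0.77, 1.66, -0.0, 0.71, -2.38]
  bay20 BAD1.6e-05[-0.62, 0.69, 1.82, 0.42, 0.51, -2.85]
0
  10
  stand BAD6.8e-03[0.56, 0.47, 2.13, -1.43, 0.46, 0.47]
  pick BAD2.1e-02[0.46, 0.65, 2.01, -1.43, 0.4, 0.41]
  lift BAD1.8e-03[0.45, 0.45, 2.05, -1.43, 0.39, 0.34]
  bay ok[-0.5, 0.78, 1.64, -0.0, 0.72, -2.37]
  bay20 ok[-0.61, 0.7, 1.8, 0.42, 0.52, -2.83]
0
  20
  stand BAD5.5e-03[0.55, 0.46, 2.12, -1.43, 0.45, 0.45]
  pick BAD1.8e-02[0.45, 0.64, 2.01, -1.43, 0.4, 0.39]
  lift BAD1.1e-03[0.44, 0.44, 2.05, -1.43, 0.38, 0.33]
  bay ok[-0.49, 0.79, 1.62, -0.0, 0.74, -2.36]
  bay20 ok[-0.6, 0.7, 1.78, 0.41, 0.54, -2.8]
10
  0
  stand ok[0.48, 0.44, 2.12, -1.24, 0.34, 0.21]
  pick BAD2.6e-03[0.41, 0.64, 2.04, -1.43, 0.29, 0.36]
  lift ok[0.41, 0.43, 2.03, -0.99, 0.34, -0.12]
  bay ok[-0.46, 0.81, 1.55, -0.15, 0.91, -2.23]
  bay20 ok[-0.56, 0.71, 1.72, 0.11, 0.66, -2.51]
10
  10
  stand ok[0.47, 0.43, 2.11, -1.
[... 2074 characters left out ...]
AD2.4e-02[0.52, 0.49, 2.03, -1.43, 0.52, 0.42]
  bay ok[-0.58, 0.75, 1.77, 0.27, 0.53, -2.68]
  bay20 BAD1.3e-02[-0.62, 0.69, 1.84, 0.48, 0.46, -2.85]
-10
  10
  stand BAD3.6e-02[0.67, 0.54, 2.1, -1.43, 0.64, 0.6]
  pick BAD5.8e-02[0.53, 0.68, 1.98, -1.43, 0.55, 0.5]
  lift BAD2.1e-02[0.51, 0.48, 2.03, -1.43, 0.51, 0.4]
  bay ok[-0.57, 0.76, 1.75, 0.26, 0.54, -2.65]
  bay20 BAD1.1e-02[-0.61, 0.69, 1.82, 0.49, 0.47, -2.85]
-10
  20
  stand BAD3.4e-02[0.65, 0.53, 2.1, -1.43, 0.62, 0.58]
  pick BAD5.5e-02[0.52, 0.67, 1.97, -1.43, 0.54, 0.47]
  lift BAD1.9e-02[0.49, 0.47, 2.02, -1.43, 0.5, 0.38]
  bay ok[-0.55, 0.76, 1.72, 0.25, 0.55, -2.63]
  bay20 BAD9.7e-03[-0.6, 0.69, 1.81, 0.5, 0.48, -2.85]
```

```bash
cat >> kin.py <<'E'
LEAN=27;G=np.array([.005,0,.027])
def tcp(B,R,so=0,g=None):
    TR=toolR(R,LEAN);return B+R@(G if g is None else g)+TR@[0,0,.019-so],TR
E
python3 - <<'E'
from kin import *
o=robot.get_obs();R=blockR(BYAW,42)
Tp,TR=tcp(BATT,R,.1);delta(o,Tp,TR,5);print(TR[:,2],ik(Tp,TR,o['q']))
E
```

```text
target [0.4604 0.2426 0.1712] total mm [ -4.1 108.3 -29.5] rot [ 0.1049  0.2644 -0.078 ] | per row x5 [-0.83 21.65 -5.9 ] [ 0.021   0.0529 -0.0156]
[ 0.25590898 -0.03870259 -0.96592583] (array([ 0.34416201,  0.40652559,  1.90362083, -0.21575566,  0.61077554,
       -0.91322491]), np.float64(2.9888757040846994e-30))
```

Emit:
move_arm(rows=[0,15.5,0,0.015,0.0378,-0.0111,0,0,15.5,0,0.015,0.0378,-0.0111,0,-1,15.5,-4,0.015,0.0378,-0.0111,0,-1,15.5,-5,0.015,0.0378,-0.0111,0,-1,15.5,-7,0.015,0.0378,-0.0111,0,-1,15.5,-7,0.015,0.0378,-0.0111,0,0,15.3,-6.5,0.015,0.0376,-0.0114,0,0,0,0,0,0,0,0], grip_force=35)

```text
time: 5.15
position: [0.4645, 0.2431, 0.1725]
tool_rot: [0.073, 0.989, -0.008, 0.131]
ft_force: [0.3, 0.4, -0.3]
grip_width: 0.0869
```

```bash
cat > batfit.py <<'E'
from kin import *
def batfit(W,z,color,guess,cen=None,verbose=1):
    ok=z>.1;I=color.astype(int)
    c0=guess[:3]+blockR(np.degrees(guess[3]),np.degrees(guess[4]))@[0,0,.02]
    Rg=blockR(np.degrees(guess[3]),np.degrees(guess[4]));L=(W-guess[:3])@Rg
    inb=(np.abs(L[...,0])<.063)&(np.abs(L[...,1])<.032)&(L[...,2]>-.0)&(L[...,2]<.047)
    m=ok&(I.max(-1)-I.min(-1)<25)&(I.max(-1)<110)&inb
    P=W[m]
    for k in range(4):
        r=fit(P,BAT,guess)
        if k<3:P=P[np.abs(r.fun)<(6,3,2)[k]]
    print('bat',len(P),np.round(r.x[:3]*1000,2),np.round(np.degrees(r.x[3:]),2),np.abs(r.fun).mean());return r.x,P
E
python3 - <<'E'
from batfit import *
from wl import wshot
o,c,W=wshot('w3')
x,P=batfit(W,c['z_map'],c['color'],np.r_[BATT,np.radians([BYAW,42,0])])
R=blockR(*np.degrees(x[3:]))
Tp,TR=tcp(x[:3],R,.0);delta(o,Tp,TR,8)
E
```

```text
t 5.15 pos [0.4645 0.2431 0.1725] F [ 0.3  0.4 -0.3] w 0.0869 q [ 0.34  0.41  1.9  -0.21  0.61 -0.93]
bat 10198 [495.33 236.81  69.52] [-6.88 41.96 -1.17] 0.5405616801050271
target [0.486  0.2381 0.0746] total mm [ 21.5  -4.9 -97.9] rot [-0.0171  0.0054  0.0132] | per row x8 [  2.69  -0.62 -12.23] [-0.0021  0.0007  0.0017]
```

View pics/w3.png

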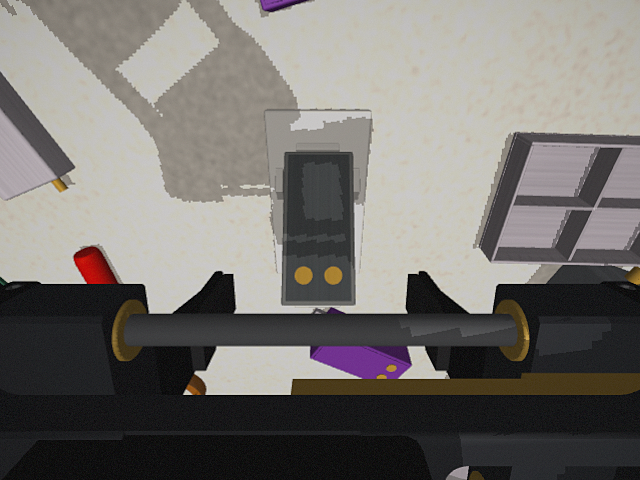

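Emit:
move_arm(rows=[2.7,-0.6,-12.2,0,0,0,0,2.7,-0.6,-12.2,0,0,0,0,2.7,-0.6,-12.2,0,0,0,0,2.7,-0.6,-12.2,0,0,0,0,2.7,-0.6,-12.2,0,0,0,0,2.7,-0.6,-12.2,0,0,0,0,2.7,-0.6,-12.2,0,0,0,0,2.6,-0.6,-12.2,0,0,0,0,0,0,0,0,0,0,0])

```text
time: 6.1
position: [0.4841, 0.2374, 0.0727]
tool_rot: [0.073, 0.989, -0.01, 0.13]
ft_force: [0.3, 0.3, 0.3]
grip_width: 0.0869
```

Run:
```python
from batfit import *
from wl import wshot
o,c,W=wshot('w4')
x,P=batfit(W,c['z_map'],c['color'],np.r_[BATT,np.radians([BYAW,42,0])])
R=blockR(BYAW,42)
Tp,TR=tcp(x[:3],R,.0);delta(o,Tp,TR,1)
g=o['position']-Ro.from_quat(o['tool_rot']).as_matrix()[:,2]*.019
print('grasp pt in block',(g-x[:3])@blockR(*np.degrees(x[3:]))*1000)
```

```text
t 6.1 pos [0.4841 0.2374 0.0727] F [0.3 0.3 0.3] w 0.0869 q [ 0.32  0.61  1.93 -0.32  0.38 -0.83]
bat 18800 [495.39 237.88  69.53] [-7.57 42.05 -0.69] 0.5047052112088546
target [0.4861 0.2393 0.0746] total mm [2.  1.9 1.9] rot [ 0.0005 -0.001  -0.0029] | per row x1 [1.99 1.87 1.88] [ 0.0005 -0.001  -0.0029]
grasp pt in block [ 2.50138541 -2.17847473 26.72391405]
```

View pics/w4.png

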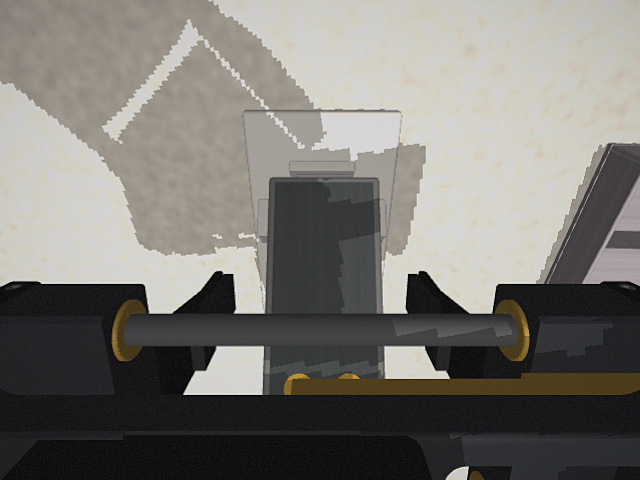

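Emit:
move_arm(rows=[2,1.5,1.8,0,0,0,0,0,0,0,0,0,0,0.3,0,0,0,0,0,0,0.5,0,0,0,0,0,0,1,0,0,0,0,0,0,1,0,0,0,0,0,0,1,0,0,0,0,0,0,1,0,0,0,0,0,0,1], grip_force=35)

```text
time: 6.95
position: [0.4866, 0.2392, 0.0766]
tool_rot: [0.073, 0.989, -0.009, 0.131]
ft_force: [-0.5, -0.7, 2.3]
grip_width: 0.0499
```

Emit:
move_arm(rows=[0,0,4,0,0,0,1,0,0,8,0,0,0,1,0,0,12,0,0,0,1,0,0,16,0,0,0,1,0,0,20,0,0,0,1,0,0,20,0,0,0,1,0,0,20,0,0,0,1,0,0,10,0,0,0,1,0,0,0,0,0,0,1])

```text
time: 7.85
position: [0.4875, 0.2398, 0.1885]
tool_rot: [0.073, 0.988, -0.008, 0.133]
ft_force: [0.1, -0.4, -2.9]
grip_width: 0.0499
```

```bash
cat > inhand.py <<'E'
from batfit import *
def inhand(o,x):
    T=Ro.from_quat(o['tool_rot']).as_matrix()
    R=blockR(*np.degrees(x[3:]))
    return T.T@(x[:3]-o['position']), T.T@R
E
python3 - <<'E'
from inhand import *
from wl import wshot
o,c,W=wshot('w5')
x,P=batfit(W,c['z_map'],c['color'],np.r_[BATT+[0,0,.11],np.radians([BYAW,42,0])])
p,R=inhand(o,x);print('block in tool mm',p*1000,'euler vs nominal',np.degrees(Ro.from_matrix(toolR(np.eye(3),LEAN)@R).as_rotvec()))
E
```

```text
t 7.85 pos [0.4875 0.2398 0.1885] F [ 0.1 -0.4 -2.9] w 0.0499 q [ 0.32  0.4   1.84 -0.19  0.67 -0.97]
bat 19062 [496.17 237.86 181.43] [-7.66 42.26 -0.43] 0.5157505943495809
block in tool mm [-6.70653155 -0.6260209   9.19732366] euler vs nominal [-0.03940086  0.05182179  0.67475351]
```

View pics/w5.png

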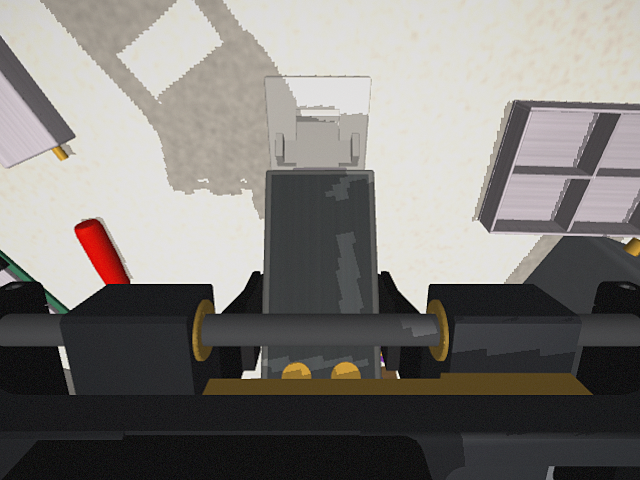

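Run:
```python
from inhand import *
for n in('top','side'):
    c=dict(np.load(n+'0.npz'));W=cloud(c);ok=c['z_map']>.1
    for nm,cc,zz in(('bottle cap/top',(.70,-.13),(.1,.2)),):
        m=ok&(W[...,0]>.62)&(W[...,0]<.85)&(W[...,1]>-.3)&(W[...,1]<0)&(W[...,2]>.07)&(W[...,2]<.3)
        P=W[m];print(n,nm,len(P),P.min(0),P.max(0),np.median(P,0))
o=robot.get_obs()
x=np.array([.49617,.23786,.18143,*np.radians([-7.66,42.26,-.43])])
p,Rh=inhand(o,x)
Rh=toolR(np.eye(3),LEAN).T  # nominal rotation
np.savez('hand.npz',p=p,R=Rh)
def goto(xt,zt,pit,y=0):
    R=blockR(YAW,pit);RB=blockR(YAW,0)
    tip=BAY+RB@[xt,y,zt]  # bottom of tongue tip
    B=tip-R@[-.069,0,0]
    TR=R@Rh.T;return B-TR@p,TR
for a in((-.045,.10,20),(-.045,.05,15),(-.05,.003,14.5),(-.064,.001,12),(-.067,.0005,6),(-.069,0,0)):
    Tp,TR=goto(*a);print(a);delta(o,Tp,TR,18);q,c=ik(Tp,TR,o['q']);print('   ',np.round(q,2),'%.0e'%c)
```

```text
top bottle cap/top 722 [ 0.72621605 -0.20203363  0.07000309] [ 0.78808412 -0.13934626  0.15550575] [ 0.74880311 -0.1652267   0.10657931]
side bottle cap/top 599 [ 0.72307044 -0.19597204  0.0702722 ] [ 0.77996188 -0.13839814  0.15101808] [ 0.74544401 -0.15957082  0.10165309]
(-0.045, 0.1, 20)
target [ 0.573  -0.1872  0.1429] total mm [  86.3 -426.6  -44.3] rot [-0.0311  0.3889  0.4402] | per row x18 [  4.8  -23.7   -2.46] [-0.0017  0.0216  0.0245]
    [-0.46  0.63  1.49 -0.09  1.11 -2.28] 8e-31
(-0.045, 0.05, 15)
target [ 0.5755 -0.1864  0.0877] total mm [  88.8 -425.8  -99.5] rot [-0.0377  0.4766  0.4374] | per row x18 [  4.93 -23.66  -5.53] [-0.0021  0.0265  0.0243]
    [-0.43  0.74  1.46 -0.15  1.11 -2.22] 2e-19
(-0.05, 0.003, 14.5)
target [ 0.5709 -0.1878  0.0402] total mm [  84.3 -427.2 -147. ] rot [-0.0384  0.4854  0.4371] | per row x18 [  4.68 -23.74  -8.17] [-0.0021  0.027   0.0243]
    [-0.43  0.8   1.49 -0.17  1.02 -2.2 ] 1e-20
(-0.064, 0.001, 12)
target [ 0.5586 -0.1916  0.0355] total mm [  72.  -431.  -151.7] rot [-0.0417  0.5293  0.4355] | per row x18 [  4.   -23.95  -8.43] [-0.0023  0.0294  0.0242]
    [-0.43  0.81  1.49 -0.2   1.05 -2.18] 4e-21
(-0.067, 0.0005, 6)
target [ 0.5578 -0.1918  0.0284] total mm [  71.2 -431.3 -158.8] rot [-0.0497  0.6345  0.431 ] | per row x18 [  3.95 -23.96  -8.82] [-0.0028  0.0352  0.0239]
    [-0.4   0.86  1.42 -0.25  1.16 -2.13] 3e-19
(-0.069, 0, 0)
target [ 0.5573 -0.192   0.0211] total mm [  70.7 -431.4 -166.2] rot [-0.0576  0.7397  0.4256] | per row x18 [  3.93 -23.97  -9.23] [-0.0032  0.0411  0.0236]
    [-0.37  0.91  1.35 -0.3   1.27 -2.1 ] 3e-30
```

Emit:
move_arm(rows=[4.8,-23.7,0,-0.0017,0.0216,0.0245,1,4.8,-23.7,0,-0.0017,0.0216,0.0245,1,4.8,-23.7,0,-0.0017,0.0216,0.0245,1,4.8,-23.7,0,-0.0017,0.0216,0.0245,1,4.8,-23.7,0,-0.0017,0.0216,0.0245,1,4.8,-23.7,0,-0.0017,0.0216,0.0245,1,4.8,-23.7,0,-0.0017,0.0216,0.0245,1,4.8,-23.7,0,-0.0017,0.0216,0.0245,1,4.8,-23.7,0,-0.0017,0.0216,0.0245,1,4.8,-23.7,0,-0.0017,0.0216,0.0245,1,4.8,-23.7,-4,-0.0017,0.0216,0.0245,1,4.8,-23.7,-6,-0.0017,0.0216,0.0245,1])

```text
time: 9.1
position: [0.5438, -0.046, 0.1752]
tool_rot: [-0.076, 0.997, -0.009, 0.002]
ft_force: [1.3, 0.4, -3.4]
grip_width: 0.0495
```

Emit:
move_arm(rows=[4.8,-23.7,-6,-0.0017,0.0216,0.0245,1,4.8,-23.7,-6,-0.0017,0.0216,0.0245,1,4.8,-23.7,-6,-0.0017,0.0216,0.0245,1,4.8,-23.7,-6,-0.0017,0.0216,0.0245,1,4.8,-23.7,-6,-0.0017,0.0216,0.0245,1,4.8,-23.7,-4,-0.0017,0.0216,0.0245,1,0,0,0,0,0,0,1,0,0,0,0,0,0,1])

```text
time: 9.9
position: [0.5722, -0.1872, 0.1407]
tool_rot: [-0.148, 0.987, -0.008, -0.062]
ft_force: [0.1, 0.9, -3.5]
grip_width: 0.0498
```

```bash
cat > seq.py <<'E'
from inhand import *
from wl import wshot
H=np.load('hand.npz');p=H['p'];Rh=H['R']
def goto(xt,zt,pit,y=0,bay=BAY,yaw=YAW):
    R=blockR(yaw,pit);RB=blockR(yaw,0)
    tip=bay+RB@[xt,y,zt];B=tip-R@[-.069,0,0];TR=R@Rh.T;return B-TR@p,TR
def where(o):
    T=Ro.from_quat(o['tool_rot']).as_matrix();R=T@Rh;B=o['position']+T@p
    RB=blockR(YAW,0);rel=RB.T@R
    tip=RB.T@(B+R@[-.069,0,0]-BAY)*1000
    print('cmd-model: tip bottom in bay',np.round(tip,1),'origin',np.round(RB.T@(B-BAY)*1000,1),'rel zyx deg',np.round(Ro.from_matrix(rel).as_euler('ZYX',degrees=True)*[1,-1,1],2))
    return B,R
def bayfit(W,z,g=None):
    ok=z>.1;RB=blockR(YAW,0);L=(W-BAY)@RB
    m=ok&(L[...,2]>.008)&(L[...,2]<.03)&(L[...,0]>-.084)&(L[...,0]<.07)&(np.abs(L[...,1])<.043)
    return m
E
python3 - <<'E'
from seq import *
o,c,W=wshot('w6');B,R=where(o)
e=Ro.from_matrix(R).as_euler('ZYX')*[1,-1,1]
x,P=batfit(W,c['z_map'],c['color'],np.r_[B,e])
pp,RR=inhand(o,x);print('in tool',pp*1000,np.degrees(Ro.from_matrix(toolR(np.eye(3),LEAN)@RR).as_rotvec()))
E
```

```text
t 9.9 pos [ 0.5722 -0.1872  0.1407] F [ 0.1  0.9 -3.5] w 0.0498 q [-0.46  0.64  1.48 -0.09  1.11 -2.28]
cmd-model: tip bottom in bay [-45.8   0.3  97.9] origin [ 19.1   0.2 121.3] rel zyx deg [-0.08 19.84  0.15]
bat 18974 [ 577.54 -186.02  130.69] [18.19 19.8  -0.35] 0.5085984581359703
in tool [-6.63975902 -0.48794231  9.23163833] [-0.09813638  0.03870445  1.09856701]
```

View pics/w6.png

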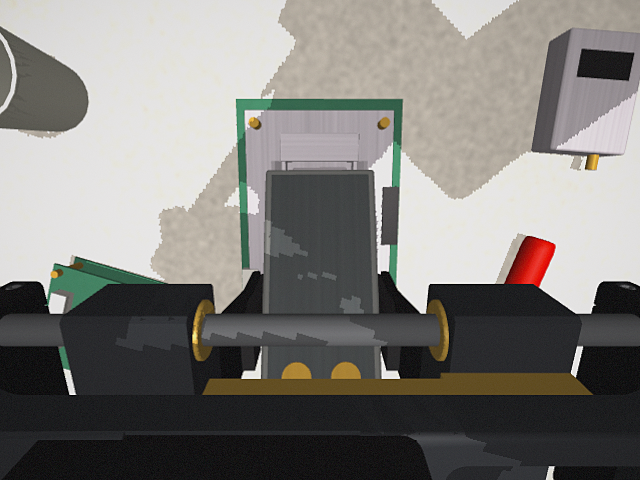

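Run:
```python
from seq import *
d=np.load('w6.npz');W=d['W'];ok=d['z']>.1
RB=blockR(YAW,0);L=(W-BAY)@RB*1000
m=ok&(L[...,2]>15)&(L[...,2]<23)&(L[...,0]>-88)&(L[...,0]<-50)&(np.abs(L[...,1])<45)
q=L[m];print(len(q),'x',np.percentile(q[:,0],[1,99]),'y',np.percentile(q[:,1],[1,99]),'z',np.median(q[:,2]))
# bar back edge line: per-y bins min x
ys=np.arange(-28,29,4);e=[np.percentile(q[np.abs(q[:,1]-y)<2][:,0],1) for y in ys];print(np.round(e,1),'yaw err deg',np.degrees(np.arctan(np.polyfit(ys,e,1)[0])))
xs=np.arange(-78,-58,3)
for s,pc in((1,99),(-1,1)):
    e=[np.percentile(q[np.abs(q[:,0]-x)<1.5][:,1],pc) for x in xs];print(np.round(e,1))
fl=ok&(np.abs(L[...,2])<4)&(np.abs(L[...,1])<60);print('floor',np.median(L[fl][:,2]))
```

```text
2445 x [-79.15098883 -52.20000584] y [-32.30425449  31.86597129] z 19.114302983949187
[-79.1 -79.2 -79.2 -79.1 -79.2 -79.2 -79.1 -79.2 -79.1 -79.1 -79.1 -79.1
 -79.1 -79.2 -79.1] yaw err deg 0.031197783158883004
[30.2 30.2 30.2 30.3 30.3 30.4 30.1]
[-30.6 -30.5 -30.6 -30.6 -30.8 -30.8 -31. ]
floor 0.1775534503639549
```

Run:
```python
from seq import *
from rig import robot
d=np.load('w6.npz');W=d['W'];ok=d['z']>.1;I=d['color'].astype(int)
B,R=where(robot.get_obs());L=(W-B)@R*1000
m=ok&(np.abs(L[...,2]-40)<3)&(np.abs(L[...,0])<60)&(np.abs(L[...,1])<29)
q=L[m];print('x front',np.percentile(q[:,0],.3))
for x in range(-52,20,6):
    k=q[np.abs(q[:,0]-x)<3];print(x,np.round(np.percentile(k[:,1],[.3,99.7]),2),round(np.median(k[:,2]),2))
```

```text
cmd-model: tip bottom in bay [-45.8   1.   98.3] origin [ 19.1   1.  121.8] rel zyx deg [-0.03 19.84  0.15]
x front -57.10189206346979
-52 [-25.11  24.16] 39.18
-46 [-24.89  23.98] 39.15
-40 [-25.16  24.24] 39.15
-34 [-25.09  24.05] 39.19
-28 [-24.88  24.33] 39.12
-22 [-25.21  24.07] 39.15
-16 [-25.02  24.29] 39.13
-10 [-24.73  24.2 ] 39.13
-4 [-25.1   24.44] 39.12
2 [-28.63  28.58] 39.12
8 [-26.06  25.4 ] 39.12Traceback (most recent call last):
  File "<stdin>", line 8, in <module>
    return _quantile_unchecked(
        a, q, axis, out, overwrite_input, method, keepdims, weights)
    return _ureduce(a,
                    func=_quantile_ureduce_func,
    ...<5 lines>...
                    overwrite_input=overwrite_input,
                    method=method)
    r = func(a, **kwargs)
    result = _quantile(arr,
                       quantiles=q,
    ...<2 lines>...
                       out=out,
                       weights=wgt)
    slices_having_nans = np.isnan(arr[-1, ...])
                                  ~~~^^^^^^^^^
IndexError: index -1 is out of bounds for axis 0 with size 0
```

Run:
```python
from seq import *
o=robot.get_obs()
Tp,TR=goto(-.048,.03,15,-.0002);delta(o,Tp,TR,10)
```

```text
target [ 0.5727 -0.1875  0.0677] total mm [  0.7  -1.  -73.4] rot [-0.0272  0.08   -0.0002] | per row x10 [ 0.07 -0.1  -7.34] [-0.0027  0.008  -0.    ]
```

Emit:
move_arm(rows=[0,0,-7.3,-0.0026,0.008,0,1,0,0,-7.3,-0.0026,0.008,0,1,0,0,-7.3,-0.0026,0.008,0,1,0,0,-7.3,-0.0026,0.008,0,1,0,0,-7.3,-0.0026,0.008,0,1,0,0,-7.3,-0.0026,0.008,0,1,0,0,-7.3,-0.0026,0.008,0,1,0,0,-7.3,-0.0026,0.008,0,1,0,-0.3,-7.3,-0.0026,0.008,0,1,0,-0.3,-7,-0.0026,0.008,0,1,0,0,0,0,0,0,1,0,0,0,0,0,0,1])

```text
time: 11.15
position: [0.573, -0.1879, 0.0696]
tool_rot: [-0.148, 0.983, -0.016, -0.102]
ft_force: [0.5, 0.7, -3.3]
grip_width: 0.0499
```

Run:
```python
from seq import *
o,c,W=wshot('w7');where(o);o2=robot.get_obs();where(o2)
c2=robot.camera('side');cv2.imwrite('pics/s7.png',cv2.resize(c2['color'][170:260,280:420,::-1],(784,504),interpolation=cv2.INTER_CUBIC))
o=robot.get_obs();where(o)
Tp,TR=goto(-.048,.004,14,-.0002);delta(o,Tp,TR,5)
```

```text
t 11.15 pos [ 0.573  -0.1879  0.0696] F [ 0.5  0.7 -3.3] w 0.0499 q [-0.43  0.76  1.47 -0.16  1.07 -2.21]
cmd-model: tip bottom in bay [-47.8  -0.7  31.7] origin [18.9 -0.7 49.7] rel zyx deg [ 0.08 15.11 -0.06]
cmd-model: tip bottom in bay [-47.6  -0.9  32. ] origin [19.  -0.8 50. ] rel zyx deg [ 0.08 15.13 -0.09]
cmd-model: tip bottom in bay [-47.5  -1.   32.2] origin [19.1 -0.9 50.3] rel zyx deg [ 0.09 15.15 -0.11]
target [ 0.5731 -0.1873  0.0407] total mm [ -0.1   0.7 -29.4] rot [-0.0042  0.0198 -0.001 ] | per row x5 [-0.02  0.13 -5.89] [-0.0008  0.004  -0.0002]
```

View pics/w7.png

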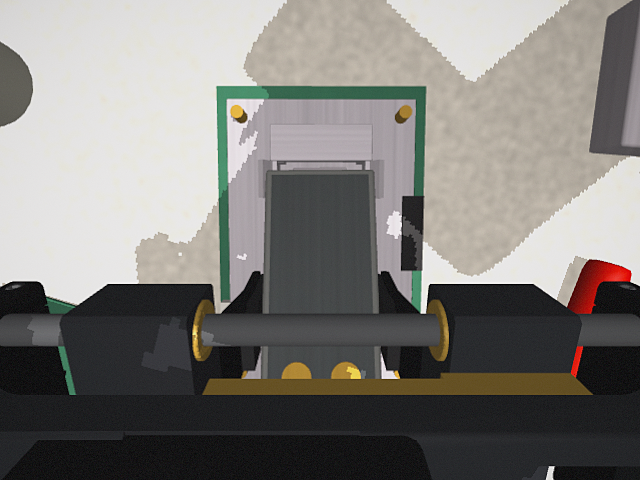

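View pics/s7.png

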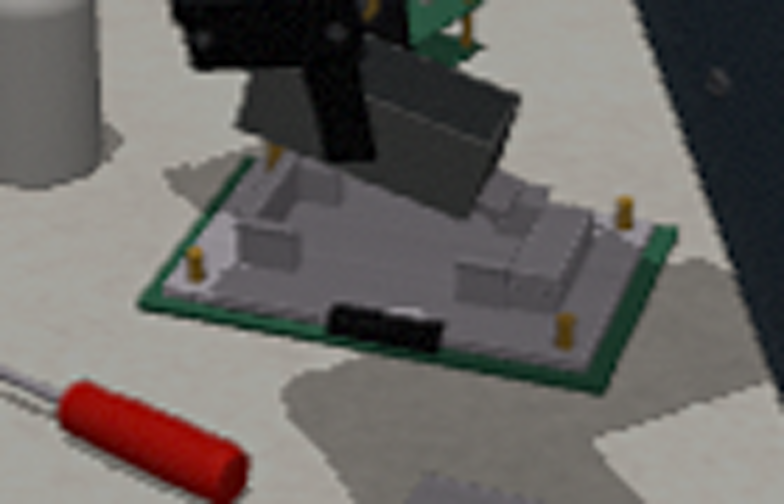

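The block is held tilted 15° over the bay with its tongue just short of the keeper bar (bar centre at column 321.5, block at 320). That needs a small +y correction of about 0.7 mm.

Emit:
move_arm(rows=[-0.1,0.4,-6,-0.001,0.004,0,1,-0.1,0.3,-6,-0.001,0.004,0,1,0,0,-6,-0.001,0.004,0,1,0,0,-5,-0.001,0.004,0,1,0,0,-3.5,0,0.003,0,1,0,0,0,0,0,0,1,0,0,0,0,0,0,1])

```text
time: 11.95
position: [0.5728, -0.1872, 0.0431]
tool_rot: [-0.148, 0.982, -0.017, -0.112]
ft_force: [-0.6, -0.6, -4.2]
grip_width: 0.0493
```

Run:
```python
from seq import *
o,c,W=wshot('w8');where(o);o=robot.get_obs();where(o)
print(o['ft_force'],o['moment'])
B,R=where(o);e=Ro.from_matrix(R).as_euler('ZYX')*[1,-1,1]
x,P=batfit(W,c['z_map'],c['color'],np.r_[B,e]);pp,RR=inhand(o,x);print('in tool',pp*1000,np.degrees(Ro.from_matrix(toolR(np.eye(3),LEAN)@RR).as_rotvec()))
L=(W-BAY)@blockR(YAW,0)*1000;ok=c['z_map']>.1
m=ok&(L[...,2]>15)&(L[...,2]<23)&(L[...,0]>-88)&(L[...,0]<-60)&(np.abs(L[...,1])<45);q=L[m]
print('bar x',np.percentile(q[:,0],[1]),'y',np.percentile(q[:,1],[1,99]),np.median(q[:,2]))
Tp,TR=goto(-.064,.0015,12,0);delta(o,Tp,TR,5)
```

```text
t 11.95 pos [ 0.5728 -0.1872  0.0431] F [-0.6 -0.6 -4.2] w 0.0493 q [-0.42  0.81  1.46 -0.17  1.05 -2.2 ]
cmd-model: tip bottom in bay [-48.2  -0.    6.5] origin [18.7  0.1 23.2] rel zyx deg [ 0.06 14.01  0.03]
cmd-model: tip bottom in bay [-48.1  -0.1   6.7] origin [18.8 -0.  23.4] rel zyx deg [ 0.06 14.03  0.02]
[-0.74940562  0.23374534 -2.76262811] [ 0.24436901 -0.41454815 -0.01043103]
cmd-model: tip bottom in bay [-48.1  -0.1   6.7] origin [18.8 -0.  23.4] rel zyx deg [ 0.06 14.03  0.02]
bat 19117 [ 577.14 -186.26   32.63] [17.89 13.97 -0.2 ] 0.5124531806088534
in tool [-6.59036357 -0.31191739  9.48888657] [-0.04298086  0.05887814  0.7088633 ]
bar x [-79.31396143] y [-30.35063601  30.12008485] 19.07063290121916
target [ 0.5586 -0.1916  0.036 ] total mm [-14.3  -4.4  -7.3] rot [-0.0107  0.0337 -0.0011] | per row x5 [-2.87 -0.87 -1.47] [-0.0021  0.0067 -0.0002]
```

View pics/w8.png

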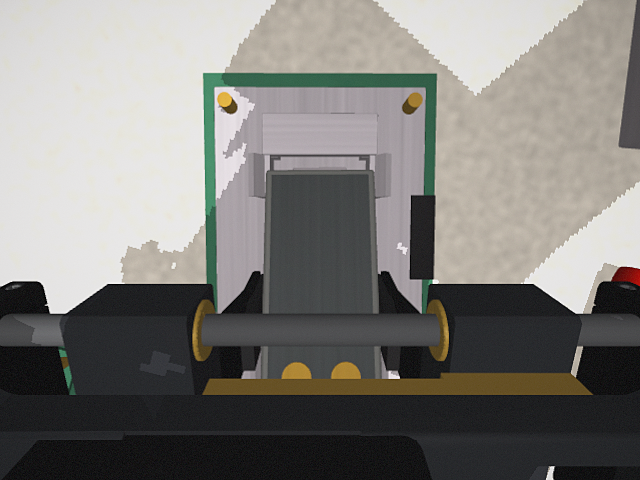

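Emit:
move_arm(rows=[0,0,-2.5,0,0.005,0,1,0,0,-2.3,0,0.005,0,1,0,0,0,0,0,0,1,0,0,0,0,0,0,1])

```text
time: 12.4
position: [0.5728, -0.1871, 0.0384]
tool_rot: [-0.148, 0.982, -0.016, -0.117]
ft_force: [0.4, -0.8, -3.8]
grip_width: 0.0499
```

Run:
```python
from seq import *
o=robot.get_obs();where(o);print(o['ft_force'])
for i in range(3):
    robot.camera('wrist');o=robot.get_obs();where(o);print(o['ft_force'])
Tp,TR=goto(-.064,.0015,12,0);delta(o,Tp,TR,5)
```

```text
cmd-model: tip bottom in bay [-48.5   0.1   2.3] origin [18.6  0.2 18.3] rel zyx deg [1.000e-02 1.346e+01 2.100e-01]
[ 0.43908066 -0.79896639 -3.78268692]
cmd-model: tip bottom in bay [-48.5   0.1   2.4] origin [18.6  0.1 18.4] rel zyx deg [1.000e-02 1.347e+01 2.000e-01]
[-0.15945138 -0.27245647 -3.15257116]
cmd-model: tip bottom in bay [-48.4   0.1   2.4] origin [18.7  0.1 18.5] rel zyx deg [ 0.02 13.47  0.2 ]
[-0.22708381  0.18495578 -3.80225635]
cmd-model: tip bottom in bay [-48.4   0.1   2.5] origin [18.7  0.1 18.5] rel zyx deg [1.000e-02 1.348e+01 2.000e-01]
[-0.83480277  0.5640266  -3.18521235]
target [ 0.5586 -0.1916  0.036 ] total mm [-14.2  -4.4  -2.5] rot [-0.0108  0.0236 -0.001 ] | per row x5 [-2.85 -0.88 -0.51] [-0.0022  0.0047 -0.0002]
```

Emit:
move_arm(rows=[-2.4,-0.75,-0.5,-0.002,0.004,0,1,-2.4,-0.75,-0.5,-0.002,0.004,0,1,-2.4,-0.75,-0.5,-0.002,0.004,0,1,-2.4,-0.75,-0.5,-0.002,0.004,0,1,-2.4,-0.75,-0.3,-0.002,0.004,0,1,-2.3,-0.7,-0.2,0,0.004,0,1,0,0,0,0,0,0,1,0,0,0,0,0,0,1])

```text
time: 13.35
position: [0.5583, -0.1916, 0.036]
tool_rot: [-0.148, 0.98, -0.019, -0.13]
ft_force: [-0.4, 0.1, -2.5]
grip_width: 0.0497
```

Run:
```python
from seq import *
o,c,W=wshot('w9');where(o);print(o['ft_force'])
c2=robot.camera('side');cv2.imwrite('pics/s9.png',cv2.resize(c2['color'][170:260,280:420,::-1],(784,504),interpolation=cv2.INTER_CUBIC))
o=robot.get_obs();B,R=where(o);print(o['ft_force'])
e=Ro.from_matrix(R).as_euler('ZYX')*[1,-1,1]
x,P=batfit(W,c['z_map'],c['color'],np.r_[B,e]);pp,RR=inhand(o,x);print('in tool',pp*1000,np.degrees(Ro.from_matrix(toolR(np.eye(3),LEAN)@RR).as_rotvec()))
for a in((-.065,.001,8),(-.067,.0005,4),(-.069,0,0)):
    Tp,TR=goto(*a);delta(o,Tp,TR,5)
```

```text
t 13.35 pos [ 0.5583 -0.1916  0.036 ] F [-0.4  0.1 -2.5] w 0.0497 q [-0.43  0.82  1.48 -0.2   1.05 -2.18]
cmd-model: tip bottom in bay [-64.4   0.    1.5] origin [ 3.2  0.1 15.8] rel zyx deg [ 0.04 11.96  0.07]
[-0.35876657  0.14651712 -2.48444425]
cmd-model: tip bottom in bay [-64.3   0.    1.5] origin [ 3.2  0.1 15.8] rel zyx deg [ 0.04 11.97  0.06]
[-1.00949241 -0.52155792 -2.86202703]
bat 19091 [ 562.23 -190.79   25.34] [18.03 11.85 -0.12] 0.5150669810560781
in tool [-6.57058554 -0.37442747  9.26799741] [-9.69925575e-05  1.15549296e-01  8.68997031e-01]
target [ 0.5591 -0.1914  0.0311] total mm [ 0.8  0.2 -4.9] rot [-0.0214  0.0658 -0.0009] | per row x5 [ 0.15  0.03 -0.97] [-0.0043  0.0132 -0.0002]
target [ 0.5584 -0.1917  0.0261] total mm [ 0.  -0.1 -9.9] rot [-0.042   0.1326 -0.0009] | per row x5 [ 0.01 -0.01 -1.97] [-0.0084  0.0265 -0.0002]
target [ 0.5573 -0.192   0.0211] total mm [ -1.   -0.4 -14.9] rot [-0.0626  0.1993 -0.0009] | per row x5 [-0.2  -0.08 -2.98] [-0.0125  0.0399 -0.0002]
```

View pics/w9.png

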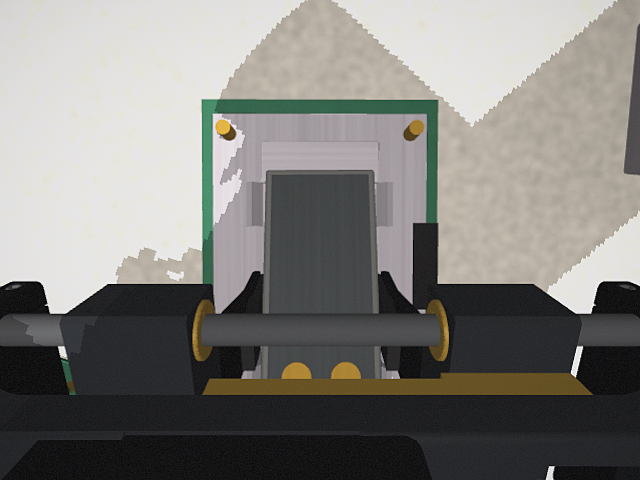

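View pics/s9.png

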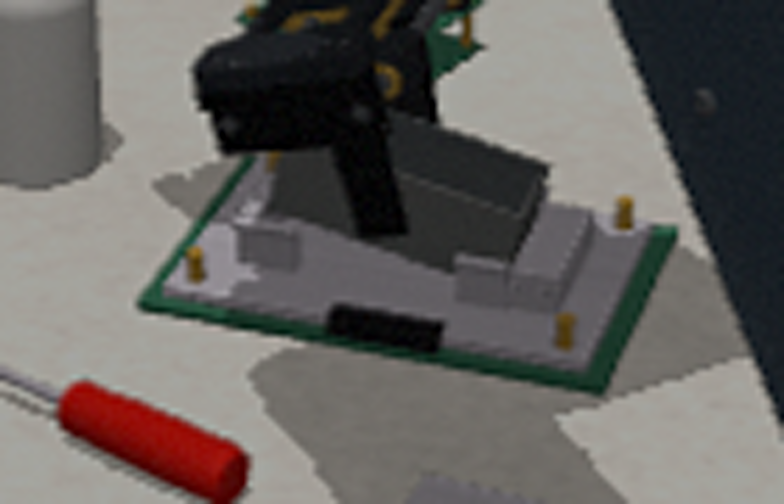

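The tongue is under the bar with the block still tilted 12°. Now I'll rock it down with the gripper.

Run:
```python
from seq import *
o=robot.get_obs()
for a in((-.0663,.001,9.5),(-.068,.0005,5),(-.069,0.0005,1)):
    Tp,TR=goto(*a);delta(o,Tp,TR,1)
    o=dict(position=Tp,tool_rot=Ro.from_matrix(TR).as_quat())
```

```text
target [ 0.5574 -0.192   0.0328] total mm [-1.  -0.4 -3.2] rot [-0.0137  0.0408 -0.001 ] | per row x1 [-1.   -0.37 -3.21] [-0.0137  0.0408 -0.001 ]
target [ 0.5572 -0.192   0.0273] total mm [-0.2 -0.1 -5.5] rot [-0.0231  0.0751 -0.    ] | per row x1 [-0.2  -0.06 -5.51] [-0.0231  0.0751 -0.    ]
target [ 0.5571 -0.192   0.0227] total mm [-0.  -0.  -4.5] rot [-0.0205  0.0667 -0.    ] | per row x1 [-0.01 -0.   -4.54] [-0.0205  0.0667 -0.    ]
```

Emit:
move_arm(rows=[-0.3,-0.1,-0.8,-0.0034,0.0102,0,1,-0.3,-0.1,-0.8,-0.0034,0.0102,0,1,-0.2,-0.1,-0.8,-0.0034,0.0102,0,1,-0.2,-0.1,-0.8,-0.0034,0.0102,0,1,0,0,-1.1,-0.0046,0.015,0,1,-0.1,0,-1.1,-0.0046,0.015,0,1,0,0,-1.1,-0.0046,0.015,0,1,-0.1,0,-1.1,-0.0046,0.015,0,1,0,0,-1.1,-0.0046,0.015,0,1,0,0,0,0,0,0,1])

```text
time: 14.45
position: [0.5579, -0.1921, 0.0272]
tool_rot: [-0.147, 0.971, -0.029, -0.189]
ft_force: [2.7, -0.3, 2.8]
grip_width: 0.05
```

Run:
```python
from seq import *
o,c,W=wshot('w10');where(o);print(o['ft_force'],o['moment'])
o=robot.get_obs();B,R=where(o);print(o['ft_force'],o['moment'])
e=Ro.from_matrix(R).as_euler('ZYX')*[1,-1,1]
x,P=batfit(W,c['z_map'],c['color'],np.r_[B,e]);pp,RR=inhand(o,x);print('in tool',pp*1000,np.degrees(Ro.from_matrix(toolR(np.eye(3),LEAN)@RR).as_rotvec()))
print('fit in bay',blockR(YAW,0).T@(x[:3]-BAY)*1000)
for a in((-.069,.0005,1),(-.069,0,0)):
    Tp,TR=goto(*a);delta(o,Tp,TR,1)
```

```text
t 14.45 pos [ 0.5579 -0.1921  0.0272] F [ 2.7 -0.3  2.8] w 0.05 q [-0.4   0.88  1.4  -0.26  1.18 -2.13]
cmd-model: tip bottom in bay [-67.3  -0.4   0.4] origin [ 1.4 -0.3  6.5] rel zyx deg [ 0.11  5.   -0.03]
[ 2.73771728 -0.31436743  2.79741078] [ 0.0382015  -0.27884761  0.04843504]
cmd-model: tip bottom in bay [-67.3  -0.4   0.5] origin [ 1.4 -0.3  6.6] rel zyx deg [ 0.1   5.05 -0.03]
[2.77633129 0.19773448 1.75418992] [ 0.13118509 -0.38456893  0.03624579]
bat 19191 [ 560.39 -191.83   16.21] [18.05  4.38 -0.08] 0.5194471841517087
in tool [-6.47600402 -0.4592577   9.38331581] [0.02286942 0.66849694 0.84789076]
fit in bay [-0.29130926 -0.56953096  5.91116085]
target [ 0.5571 -0.192   0.0227] total mm [-0.7  0.1 -4.6] rot [-0.0203  0.0676 -0.0017] | per row x1 [-0.71  0.08 -4.61] [-0.0203  0.0676 -0.0017]
target [ 0.5573 -0.192   0.0211] total mm [-0.5  0.1 -6.3] rot [-0.0254  0.0843 -0.0017] | per row x1 [-0.53  0.14 -6.25] [-0.0254  0.0843 -0.0017]
```

Run:
```python
from seq import *
import seq
o=robot.get_obs()
T=Ro.from_quat(o['tool_rot']).as_matrix()
# updated in-hand: measured pitch & position, zero yaw/roll
pp=np.array([-6.48,-.45,9.38])/1000
Rn=toolR(np.eye(3),LEAN).T@Ro.from_euler('y',.66,degrees=True).as_matrix()
np.savez('hand.npz',p=pp,R=Rn);seq.p=pp;seq.Rh=Rn
where(o)
for a in((-.0685,.0005,2),(-.0685,0.0003,0.5),(-.0685,0,0)):
    Tp,TR=goto(*a);delta(o,Tp,TR,1);o=dict(position=Tp,tool_rot=Ro.from_matrix(TR).as_quat())
```

```text
cmd-model: tip bottom in bay [-69.1  -0.7   0.6] origin [-0.3 -0.6  5.9] rel zyx deg [ 0.1   4.39 -0.03]
target [ 0.5589 -0.1912  0.0244] total mm [ 1.   0.9 -2.9] rot [-0.0117  0.04   -0.0017] | per row x1 [ 0.99  0.89 -2.91] [-0.0117  0.04   -0.0017]
target [ 0.5592 -0.1911  0.0225] total mm [ 0.3  0.1 -2. ] rot [-0.0077  0.025   0.    ] | per row x1 [ 0.32  0.1  -1.96] [-0.0077  0.025   0.    ]
target [ 0.5593 -0.1911  0.0216] total mm [ 0.1  0.  -0.9] rot [-0.0026  0.0083  0.    ] | per row x1 [ 0.1   0.03 -0.89] [-0.0026  0.0083  0.    ]
```

Emit:
move_arm(rows=[0.5,0.4,-0.3,-0.001,0.004,0,1,0.3,0.2,-0.8,-0.0035,0.012,0,1,0.2,0,-0.9,-0.0036,0.012,0,1,0.1,0,-0.9,-0.0036,0.012,0,1,0.1,0,-0.8,-0.003,0.01,0,1,0.1,0,-0.6,-0.0025,0.008,0,1,0.1,0,-0.6,-0.0022,0.007,0,1,0,0,0,0,0,0,1])

```text
time: 15.3
position: [0.5586, -0.1915, 0.0223]
tool_rot: [-0.146, 0.964, -0.033, -0.222]
ft_force: [1.7, -0.9, 2.8]
grip_width: 0.0494
```

```bash
cat > chk.py <<'E'
from seq import *
def chk(n):
    o,c,W=wshot(n);print(o['ft_force'],o['moment'])
    B,R=where(o)
    e=Ro.from_matrix(R).as_euler('ZYX')*[1,-1,1]
    x,P=batfit(W,c['z_map'],c['color'],np.r_[B,e]);pp,RR=inhand(o,x);print('in tool',pp*1000,np.degrees(Ro.from_matrix(toolR(np.eye(3),LEAN)@RR).as_rotvec()))
    print('fit in bay',blockR(YAW,0).T@(x[:3]-BAY)*1000)
E
python3 - <<'E'
from chk import *
chk('w11')
E
```

```text
t 15.3 pos [ 0.5586 -0.1915  0.0223] F [ 1.7 -0.9  2.8] w 0.0494 q [-0.38  0.91  1.35 -0.29  1.26 -2.1 ]
[ 1.71370779 -0.85872019  2.83613994] [-0.21513871 -0.05337725  0.27637195]
cmd-model: tip bottom in bay [-69.1  -0.3   0.2] origin [-0.1 -0.2  0.7] rel zyx deg [0.08 0.43 0.04]
bat 19154 [ 560.17 -191.38   11.15] [17.73  0.14 -0.05] 0.5143796875095499
in tool [-6.22020057 -0.34166804  9.35546319] [-0.08630467  0.94918911  0.54871591]
fit in bay [-0.36921382 -0.07583483  0.84772764]
```

Emit:
move_arm(rows=[0.1,0,-0.3,-0.001,0.003,0,1,0,0,-0.3,0,0,0,1,0,0,-0.3,0,0,0,1,0,0,0,0,0,0,1])

```text
time: 15.75
position: [0.5586, -0.1915, 0.0221]
tool_rot: [-0.145, 0.963, -0.033, -0.223]
ft_force: [0.6, -1.3, 4.5]
grip_width: 0.0498
```

Run:
```python
from chk import *
chk('w12')
c2=robot.camera('side');cv2.imwrite('pics/s12.png',cv2.resize(c2['color'][170:260,280:420,::-1],(784,504),interpolation=cv2.INTER_CUBIC))
```

```text
t 15.75 pos [ 0.5586 -0.1915  0.0221] F [ 0.6 -1.3  4.5] w 0.0498 q [-0.38  0.91  1.35 -0.29  1.26 -2.1 ]
[ 0.56991375 -1.27818734  4.47153228] [-0.11563089  0.18023867  0.22719489]
cmd-model: tip bottom in bay [-69.2  -0.3   0.3] origin [-0.2 -0.2  0.6] rel zyx deg [0.05 0.27 0.03]
bat 19148 [ 560.11 -191.13   11.03] [17.45  0.05 -0.12] 0.517595030337599
in tool [-6.25821636 -0.06398884  9.32059578] [-0.14830584  0.87710607  0.30189195]
fit in bay [-0.35698259  0.18118916  0.72665044]
```

View pics/s12.png

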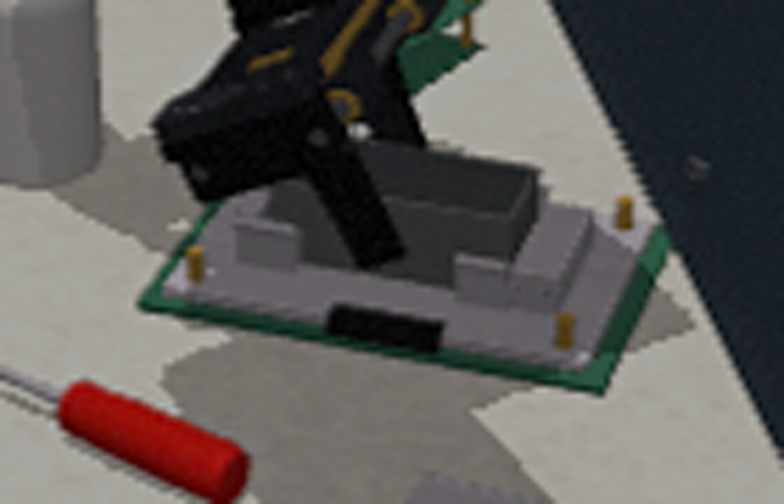

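Emit:
move_arm(rows=[0,0,0,0,0,0,0.42,0,0,0,0,0,0,0.38,0,0,0,0,0,0,0.3,0,0,0,0,0,0,0.2,0,0,0,0,0,0,0.1,0,0,0,0,0,0,0,0,0,0,0,0,0,0,0,0,0,0,0,0,0,0,0,0,0,0,0,0])

```text
time: 16.75
position: [0.5588, -0.1914, 0.0215]
tool_rot: [-0.145, 0.963, -0.033, -0.223]
ft_force: [-1.0, 0.4, 1.0]
grip_width: 0.086
```

Run:
```python
from chk import *
chk('w13')
```

```text
t 16.75 pos [ 0.5588 -0.1914  0.0215] F [-1.   0.4  1. ] w 0.086 q [-0.38  0.91  1.35 -0.29  1.26 -2.1 ]
[-1.04457729  0.4357856   0.95511665] [ 0.18638108 -0.36981169 -0.06552348]
cmd-model: tip bottom in bay [-68.9  -0.2  -0.4] origin [ 0.1 -0.1 -0.1] rel zyx deg [0.05 0.31 0.04]
bat 19673 [ 560.06 -191.17   11.02] [1.818e+01 1.000e-02 8.000e-02] 0.5150623811240059
in tool [-5.7073938  -0.1632179   8.87437409] [0.04856054 0.95813203 1.03218443]
fit in bay [-0.41499961  0.16272176  0.72216346]
```

View pics/w13.png

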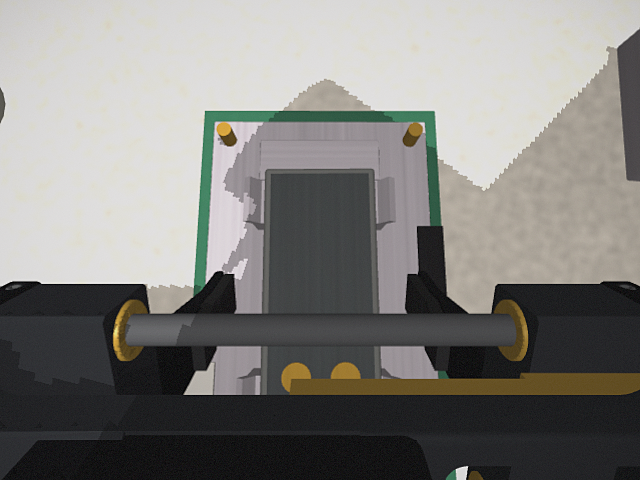

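The block is released and didn't move; it lies flat and centred. Next, a straight retreat upward.

Emit:
move_arm(rows=[0,0,8,0,0,0,0,0,0,15,0,0,0,0,0,0,20,0,0,0,0,0,0,25,0,0,0,0,0,0,25,0,0,0,0,0,0,25,0,0,0,0,0,0,25,0,0,0,0,0,0,20,0,0,0,0,0,0,0,0,0,0,0,0,0,0,0,0,0,0])

```text
time: 17.8
position: [0.5589, -0.1914, 0.1853]
tool_rot: [-0.145, 0.964, -0.034, -0.222]
ft_force: [-0.3, 0.2, -0.3]
grip_width: 0.0871
```

Run:
```python
from seq import *
o,c,W=wshot('w14')
x,P=batfit(W,c['z_map'],c['color'],np.r_[BAY,np.radians([YAW,0,0])])
print('in bay',blockR(YAW,0).T@(x[:3]-BAY)*1000)
c=robot.camera('top');c2=robot.camera('side')
cv2.imwrite('pics/top14.png',c['color'][...,::-1])
cv2.imwrite('pics/s14.png',c2['color'][...,::-1])
a=cv2.resize(c2['color'][170:260,280:420,::-1],(784,504));cv2.imwrite('pics/s14c.png',a)
d0=cv2.absdiff(c['color'],np.load('top0.npz')['color']).max(-1);cv2.imwrite('pics/diff.png',d0)
```

```text
t 17.8 pos [ 0.5589 -0.1914  0.1853] F [-0.3  0.2 -0.3] w 0.0871 q [-0.38  0.71  1.28 -0.28  1.52 -2.18]
bat 5141 [ 561.2  -190.43   10.96] [16.41 -0.04 -0.17] 0.6030538736722737
in bay [0.8918982  0.53139214 0.66339559]
```

View pics/top14.png

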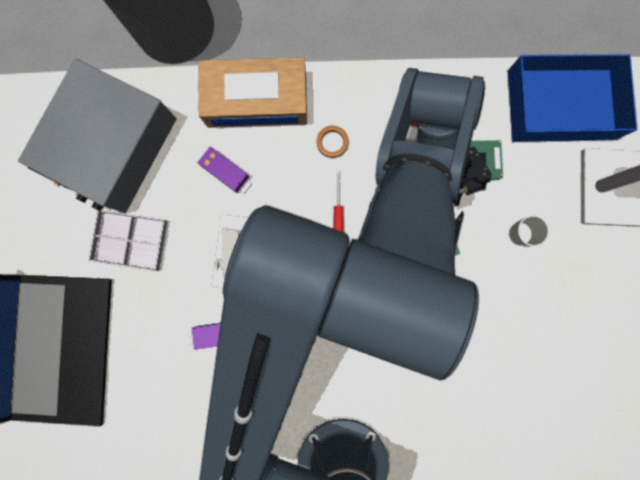

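View pics/s14c.png

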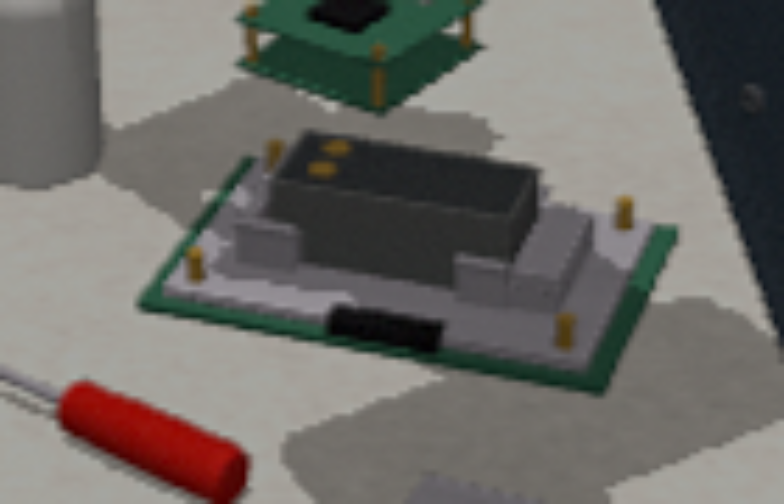

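View pics/s14.png

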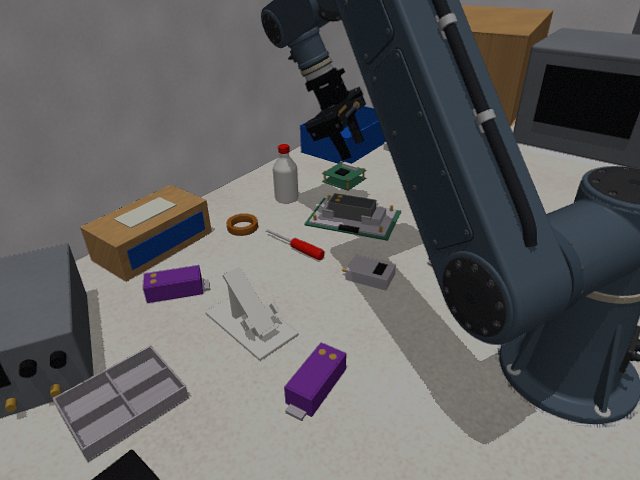

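The cradle is empty and the block lies flat in the bay at about (350,208). The arm is clear of everything, and the bottle (285,175), screwdriver, radio and the rest look unmoved, so I'm handing in.

```bash
python3 -c "
from rig import robot
print(robot.hand_in(), robot.get_obs()['time'])"
```

```text
the job is handed in; nothing more can be done
the job is handed in; nothing more can be done
```

The battery block is seated in the bay and released, and the job is handed in; `robot.hand_in()` gave no verdict. I gripped it on the cradle and slid its tongue under the keeper bar while it was tilted 12° (0.21 rad). I then rocked it down with the gripper until it met the floor, opened the fingers and backed straight up. The last clock reading before hand-in was about 18 s of the 46 s allowed.

**What the last checks showed:**
- **Position:** The final wrist-camera fit puts the block about 0.9 mm (x) and 0.5 mm (y) from the bay's centre, tilted less than 0.2°.
- **Release:** The block did not shift when the fingers opened. The force reading was close to zero after the retreat.
- **Other things:** In the last side picture the bottle, screwdriver, radio, tape, tray and boards look where they were. The last top picture shows the beaker unmoved. I did not measure any of them.

**What disagreed or was imperfect:**
- **Slip in the grip:** The block slipped about 0.9° in the fingers during the rocking, under a light contact of roughly 6 to 8 N. I allowed for this in the last steps.
- **Height:** The camera fit reads the underside 0.7 mm above the floor. The block stopped going down when I lowered it further, so I take this as calibration error; it is within the 3 mm limit.
- **Yaw:** The fitted yaw differed from the gripper's by about 1°, but the block's edges ran parallel to the gripper, so I trusted the edges.

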